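# Refill and lock the spring tin dispenser

## Task

Pull the lock rod right out of the dispenser and lay it aside on the counter, then press every tin on the counter down into the dispenser, one on top of the other, until the two catches have snapped over the last one and hold the stack by themselves. Then lock it again: push the rod back through the holes of both lugs, from the same side as before, until it is fully home, and leave all the other things on the counter where they are.

Things in the scene. Friction and masses are not known exactly. Their poses are not given: they have to be found in the camera images.
- dispenser: spring dispenser for round tins, screwed down. Origin: centre of its base plate's underside (84 x 136 mm, long along y), z up. Four upright steel guide rods, 10 mm thick, tops 147 mm up, at x, y = +-24.4 mm, leave a round well 59 mm wide. On its +x and -x sides the 38 mm gap between the rods is open: fingers holding a tin can go down there from above.
- plate (a joint): white round plate on a spring in the well: m pushed down, 0 (its top 115 mm above the counter) to 0.100. Pushes up with about 4 N at 0, and 50 N per m more when down. With tins held under the catches it reads 20 mm per tin less 10 mm
- catch_l (a joint): black spring catch on the +y side: m pushed outwards, 0 (rest) to 0.008. Nose 14 mm wide, reaches to 23 mm from the well's axis. Its sloped top, 125 to 139 mm up, is spread by a tin pushed down from above (both catches: up to 8 N); its flat underside, 125 mm up, then holds the tin down. A tin let go before its top is below that is pushed up again
- catch_r (a joint): the same catch on the -y side: m pushed outwards, 0 (rest) to 0.008
- mouth (a point): point on the well's axis level with the catches' undersides, 125 mm above the counter. A tin pressed 3 to 5 mm deeper than this with its top is caught
- hole_near (a point): centre of the hole in the dispenser's -y lug, on its outer face (dispenser frame 0, -56, 150 mm); the lock rod goes in here. The two grey lugs (30 mm wide in x, 8 mm thick, centred at y = +-52 mm, 164 mm high) each have a square 12 mm hole; both holes lie on one line along y over the well's axis
- hole_far (a point): centre of the hole in the dispenser's +y lug, on its outer face (dispenser frame 0, +56, 150 mm); the lock rod's tip comes out here
- rod: lock rod, 50 g: black square grip, 14 x 14 mm, 34 mm long, with a round steel rod 8 mm thick out of its +y end. Origin: centre of the grip; y runs to the tip. At the start it is through both lugs over the well, grip outside the -y lug. Fully home the grip, too big for the hole, touches that lug: origin at dispenser y = -73 mm. Lying on the counter it dips 1.4 degrees to its tip
- rod_tip (a point): the tip of the lock rod, 138 mm from the rod's origin; the last 10 mm taper to 3 mm
- tin1: flat round tin of paper clips, closed: bright metal with a white paper spot on its lid, 56 mm diameter, 20 mm high, about 60 g; lies flat on the counter, origin at the centre of its underside, z up. May be absent (None)
- tin2: flat round tin of paper clips, closed: bright metal with a white paper spot on its lid, 56 mm diameter, 20 mm high, about 60 g; lies flat on the counter, origin at the centre of its underside, z up. May be absent (None)
- tin3: flat round tin of paper clips, closed: bright metal with a white paper spot on its lid, 56 mm diameter, 20 mm high, about 60 g; lies flat on the counter, origin at the centre of its underside, z up. May be absent (None)
- tin4: flat round tin of paper clips, closed: bright metal with a white paper spot on its lid, 56 mm diameter, 20 mm high, about 60 g; lies flat on the counter, origin at the centre of its underside, z up. May be absent (None)
- tin5: flat round tin of paper clips, closed: bright metal with a white paper spot on its lid, 56 mm diameter, 20 mm high, about 60 g; lies flat on the counter, origin at the centre of its underside, z up. May be absent (None)
- tape_roll: roll of clear adhesive tape lying flat: ring, outside diameter 64, bore 38, height 24 mm; origin at the centre of its underside. Not part of the job
- sharpener: grey plastic pencil sharpener block, 40 x 26 x 30 mm high; origin at the centre of its underside. Not part of the job
- stapler: black and dark steel stapler, 125 x 34 x 50 mm high; origin at the centre of its underside. Not part of the job
- carton: small cardboard carton, 50 x 80 x 50 mm high; origin at the centre of its underside. Not part of the job
- glue: white glue stick standing upright, 32 mm diameter, 90 mm high; origin at the centre of its underside. Not part of the job
Not all that is in view belongs to the job. What is shaped like the tin5 but red is not meant. Leave any turquoise look-alike of the tin2 alone.

How it is judged (in metres and radians):
On the way, in this order (a step that is already met when the one before it is completed fails the run):
1. the lock rod is out of the dispenser and lies on the counter, let go (distance between rod_tip and hole_near above 0.02 m and height (world z) of each of rod, rod_tip below 0.03 m and contact force between rod and the fingers below 0.05 N), for 0.2 s.
2. every tin present is in the well below the catches, lying flat, and not touched by the robot (horizontal distance between each of tin1, tin2, tin3, tin4, tin5 and mouth below 0.006 m and z of tin1 in the frame of dispenser between 0.005 and 0.1085 m and angle between each of tin1, tin2, tin3, tin4, tin5's own z axis and vertical below 0.1 rad and z of tin2 in the frame of dispenser between 0.005 and 0.1085 m and z of tin3 in the frame of dispenser between 0.005 and 0.1085 m and z of tin4 in the frame of dispenser between 0.005 and 0.1085 m and z of tin5 in the frame of dispenser between 0.005 and 0.1085 m and contact force between each of tin1, tin2, tin3, tin4, tin5 and the arm below 0.05 N and contact force between each of tin1, tin2, tin3, tin4, tin5 and the fingers below 0.05 N and linear speed of each of tin1, tin2, tin3, tin4, tin5 below 0.03 m/s), for 0.3 s.
At the end, for the whole second after the job is handed in: Every tin present lies flat (0.1 rad) in the well, within 6 mm of its axis, its underside under 108.5 mm (top below the catches), at rest. The rod is through both lugs, grip within 5 mm of the near lug, in line with the holes within 6 mm and 0.08 rad, at rest (horizontal distance between each of tin1, tin2, tin3, tin4, tin5 and mouth below 0.006 m and z of tin1 in the frame of dispenser between 0.005 and 0.1085 m and angle between each of tin1, tin2, tin3, tin4, tin5's own z axis and vertical below 0.1 rad and z of tin2 in the frame of dispenser between 0.005 and 0.1085 m and z of tin3 in the frame of dispenser between 0.005 and 0.1085 m and z of tin4 in the frame of dispenser between 0.005 and 0.1085 m and z of tin5 in the frame of dispenser between 0.005 and 0.1085 m and linear speed of each of tin1, tin2, tin3, tin4, tin5, rod below 0.03 m/s and y of rod_tip in the frame of dispenser above 0.06 m and x of rod_tip in the frame of dispenser between -0.006 and 0.006 m and z of rod_tip in the frame of dispenser between 0.144 and 0.156 m and angle between the y axis of rod and the y axis of dispenser, either way round below 0.08 rad); the robot touches nothing.
It fails at once if the tape roll was moved more than 6 cm or knocked over (distance of tape_roll from where it was at the start of the episode above 0.06 m or angle between tape_roll's own z axis and vertical above 0.7 rad).
It fails at once if the sharpener was moved more than 6 cm or knocked over (distance of sharpener from where it was at the start of the episode above 0.06 m or angle between sharpener's own z axis and vertical above 0.7 rad).
It fails at once if the stapler was moved more than 6 cm or knocked over (distance of stapler from where it was at the start of the episode above 0.06 m or angle between stapler's own z axis and vertical above 0.7 rad).
It fails at once if the carton was moved more than 6 cm or knocked over (distance of carton from where it was at the start of the episode above 0.06 m or angle between carton's own z axis and vertical above 0.7 rad).
It fails at once if the glue was moved more than 6 cm or knocked over (distance of glue from where it was at the start of the episode above 0.06 m or angle between glue's own z axis and vertical above 0.7 rad).
Of tin1, tin2, tin3, tin4, tin5 only 3 to 5 are there at a start; the rules pass over those that are not, and their reading is None.
At some moment in a run one of tin1, tin2, tin3, tin4, tin5 may be knocked a few centimetres aside while the robot is not near it.
Once in a run the grip may slacken for a moment while it holds something.
It also fails if it takes over 210 s, if anything falls off the work surface, if the arm or the gripper's body presses on something with over 40 N, if the wrist force passes 120 N, or if a joint passes its speed limit or range.

## Robot

A 6-joint arm with a two-finger parallel gripper is mounted at the origin on the work surface. World frame = base frame: x ahead of the robot, y to its left, z up, the work surface at z = 0. Lengths are in mm, angles in degrees, forces in N, time in s.
With the tool pointing down it reaches from about 425 to 950 mm from the base axis. Payload 14.7 kg.
Tool frame: the origin (TCP) lies at the very end of the fingers, on their centre line; the grasp point (between the pads) lies 19 mm behind it; z points along the fingers, y is the line along which they close (so a half turn about z gives the same grasp; the last joint's range is limited). The gripper opens to 85 mm and grips with 20 to 120 N. Pads are 22 mm wide; open, the fingers measure 114 mm over their backs; the gripper's body (76 mm by 85 mm) begins 54 mm behind the grasp point. The pads swing forward as they close: fully open they stand 13 mm farther back than shut.
Start: joints at [70.497, 27.513, 91.461, -0, 61.026, -2.67], TCP at [188.21, 622.149, 231.297] pointing down, gripper open.
Joint ranges: [-157.49, 157.49], [-46.99, 117.5], [13.45, 153.17], [-89.5, 269.5], [5.16, 153.95], [-167.48, 167.48]. Speed limits (degrees/s): [108.29, 108.29, 136.94, 172.46, 172.46, 172.46].

## Interface

Orientations are given as a 3x3 rotation matrix whose columns are the frame's x, y, z axes.
In Python, from plant import read_state, capture, camera_info, ctrl, regions_of, tip_of gives the robot as it stands.
- The arm moves only by the shell command python3 -m crank 'ROWS' [FORCE]. ROWS is JSON, a list of rows, each an object of numbers: "tx", "ty", "tz": the shift along the tool's x, y, z in m; "yaw": the turn about the tool's z in degrees; "jaw": the closure in counts, from 0 (fully open) to 255 (shut). A call has 1 to 5 rows; each row shifts and turns the commanded pose from where the row before left it, along the tool's axes as they then stand; what a row does not reach is not made up. A row lasts 1/10 s, in which the tool goes at most 50 mm and 8.59 degrees, less where a joint would pass 70% of its speed; a pose out of reach is approached as far as the arm can. A call is refused whole if a number of a shift passes 0.05 or a number of a turn 8.59, either way. A call with a gripper value outside its range is refused whole. The fingers move at their own pace and stop on an object; FORCE is the grip in N (left out, the last holds). Time passes only in rows, so rows that do not move let the fingers close. It gives the time, the measured TCP pose, the force, the opening and the grip force at its end, in the units of the state.
- read_state(): the state, without advancing time (a new reading comes with each control period).
- capture(name): name is "scene" or "top" or "wrist"; returns (picture, depth): 480x640x3 uint8, blue, green, red; 480x640 float32, mm along the optical axis (not along the pixel's ray), 0 where there is no reading.
- camera_info(name): a dict with "K" (3x3 intrinsics, pixels), "k1" (the pictures are not rectified: a ray, as slopes to the right and down, at radius r is drawn at 1 + k1 r^2 times it, then the intrinsics apply), "rvec" (rotation vector, rad) and "tvec" (3), from world to camera coordinates, as OpenCV has them. Camera axes: x right, y down, z forward; pixel columns grow to the right and rows downward; lengths in mm; the calibration is good to about 2 mm. A picture is of the moment at which its call begins: read the wrist's pose just before it. camera_info takes no time and is no camera call; for the wrist camera it gives the pose at the moment of the call.
- ctrl.hand_in(): hands the job in; it is judged then, once.
Trained networks look in the newest picture that a camera, given by its name, has taken for a name from the list of things; names that differ only in an ending like _2 or _b are one class to them, and where a whole thing is asked for, a point or a joint stands for the part that bears it (a point fixed in the world has none). Each returns a list of dicts, best first, with "confidence" (0 to 1); they miss things now and then, are a little off and sometimes report something else, mostly with a low value. They report only what shows in the picture. A call takes as long as a camera call. They do not tell look-alikes from the thing itself.
- regions_of(camera, query): "region" (480x640 bool, what is visible of it) and "point" ([row, column] in pixels, amid what is visible of it).
- tip_of(camera, query): "point" ([row, column] in pixels: a listed point, or the origin of a listed thing).
The state is a dict: "t": time; "q": joint angles; "joint_vel": joint speeds; "tau": joint torques, N m; "tool_pos": TCP position; "orientation": TCP orientation; "wrist_force": force on the tool from outside, world axes, zero at the start; "ft_torque": the same for the moment, N m; "width": opening from 0.0 (shut) to 1.0 (fully open); "finger_force": force on a finger pad.
Only numpy, scipy, OpenCV 4.12 (cv2) and the standard library are available. Lean on these libraries where they do the work, as an engineer would, in place of code of your own. Each camera call takes 0.05 s, during which the arm holds its last target. There are 200 camera calls.

## Working session

There is one attempt and no reset: what is moved stays moved. The work goes in short steps, Python scripts to look and compute and a shell command to move; the robot and the scene stay as the last step left them, time stands still between calls to the robot, and variables do not carry over. Pictures are saved under pics/ and viewed, at most 14 in all, crops included, and the job is handed in when it is done.

```bash
ls; mkdir -p pics; cat > h.py <<'E'
import numpy as np, cv2
from plant import read_state, capture, camera_info, ctrl, regions_of, tip_of
def unproj(cam, uv, z=None, depth=None, info=None):
    """pixel (col,row) -> world at height z (mm) or from depth"""
    i = info or camera_info(cam); K=np.array(i["K"],float); k1=i["k1"]
    R=cv2.Rodrigues(np.array(i["rvec"],float))[0]; t=np.array(i["tvec"],float).ravel()
    p=cv2.undistortPoints(np.array([[uv]],float),K,np.array([k1,0,0,0.]))[0,0]
    d=R.T@np.array([p[0],p[1],1.]); c=-R.T@t
    s = depth if depth is not None else (z-c[2])/d[2]
    return c+s*d
def cloud(cam, D, mask, info=None):
    i = info or camera_info(cam); K=np.array(i["K"],float)
    R=cv2.Rodrigues(np.array(i["rvec"],float))[0]; t=np.array(i["tvec"],float).ravel()
    v,u=np.nonzero(mask&(D>0)); 
    p=cv2.undistortPoints(np.stack([u,v],1).astype(float)[:,None],K,np.array([i["k1"],0,0,0.]))[:,0]
    X=np.c_[p,np.ones(len(p))]*D[v,u][:,None]
    return (X-t)@R
E
python3 - <<'E'
from h import *
s=read_state();print(s)
for c in("top","scene"):
    im,D=capture(c);cv2.imwrite(f"pics/{c}0.png",im);i=camera_info(c)
    R=cv2.Rodrigues(np.array(i["rvec"],float))[0];print(c,i["K"],i["k1"],(-R.T@np.ravel(i["tvec"])).round())
    for q in("tin1","dispenser","rod","tape_roll","sharpener","stapler","carton","glue"):
        for r in regions_of(c,q):
            if r["confidence"]<.3: continue
            P=cloud(c,D,r["region"]); 
            bgr=im[r["region"]].mean(0).round()
            print(c,q,round(r["confidence"],2),np.round(r["point"]),np.median(P,0).round() if len(P) else None,np.percentile(P[:,2],95).round() if len(P) else None,bgr,r["region"].sum())
    for q in("hole_near","hole_far","rod_tip","mouth","rod","dispenser"):
        for r in tip_of(c,q)[:2]:
            print(c,q,round(r["confidence"],2),np.round(r["point"],1))
E
```

```text
pics
{'t': 0.0, 'q': array([ 7.04968419e+01,  2.75504456e+01,  9.14935540e+01, -7.82548392e-05,
        6.10261858e+01, -2.67116848e+00]), 'joint_vel': array([-0.01923059,  0.04766843,  0.0022919 ,  0.032162  , -0.05106272,
        0.00462864]), 'tau': array([-1.77281858e-03, -9.50631881e+01, -4.30186915e+01, -1.07558044e-04,
        1.26625245e-02, -5.41477050e-05]), 'tool_pos': array([188.07362818, 621.76611813, 230.66698213]), 'orientation': array([[-9.57158155e-01,  2.89565363e-01, -4.07839186e-04],
       [ 2.89565645e-01,  9.57157460e-01, -1.15507956e-03],
       [ 5.58952860e-05, -1.22369004e-03, -9.99999250e-01]]), 'wrist_force': array([-0.85034768,  0.31420519, -0.64664592]), 'ft_torque': array([-0.01781035,  0.0024256 , -0.02378089]), 'finger_force': 0.0, 'width': 0.997723548075487}
top [[527.59864968   0.         327.40220839]
 [  0.         527.59864968 246.406836  ]
 [  0.           0.           1.        ]] -0.013982879321690298 [ 435.    3. 1215.]
top tin1 0.92 [305. 374.] [ 477. -117.   20.] 24.0 [212. 211. 204.] 485
top tin1 0.87 [258. 440.] [ 580. -270.   20.] 23.0 
[... 2107 characters left out ...]
  21.] 27.0 [131. 149. 163.] 532
scene tape_roll 0.55 [269. 358.] [624.  93. 152.] 157.0 [ 98. 103. 108.] 456
scene sharpener 0.83 [324. 258.] [722. -66.  27.] 31.0 [ 96. 104. 109.] 359
scene sharpener 0.57 [305. 366.] [631. 130.  39.] 147.0 [117. 121. 117.] 4017
scene carton 0.88 [318. 193.] [ 769. -173.   48.] 52.0 [ 92. 118. 134.] 1526
scene glue 0.97 [356. 325.] [763.  90.  67.] 91.0 [136. 144. 144.] 597
scene hole_near 0.94 [265.2 341.5]
scene hole_far 0.8 [273.5 400.8]
scene hole_far 0.6 [327.4 259.2]
scene rod_tip 0.6 [274.8 410.4]
scene rod_tip 0.4 [266.7 341.5]
scene mouth 0.65 [278.7 371.9]
scene rod 0.68 [268.1 329.5]
scene rod 0.66 [236.5 278.9]
scene dispenser 0.81 [317.6 368.2]
```

View pics/top0.png

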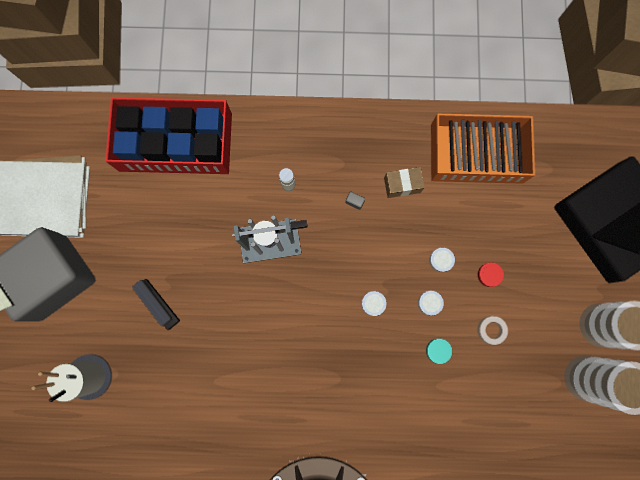

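```bash
python3 - <<'E'
from h import *
T=lambda rc,z,c="top":unproj(c,(rc[1],rc[0]),z=z).round(1)
print("near",T((226.8,293),150),T((265.2,341.5),150,"scene"))
print("far",T((234.1,237.3),150),T((273.5,400.8),150,"scene"))
print("tip",T((233.6,229.8),150),T((274.8,410.4),150,"scene"))
print("mouth",T((228.4,263.2),125),T((278.7,371.9),125,"scene"))
print("disp",T((239.7,270.4),0),T((317.6,368.2),0,"scene"))
print("rod",T((224.9,295.6),150),T((268.1,329.5),150,"scene"))
im,D=capture("top")
a=np.zeros(D.shape,bool);a[190:290,200:340]=1
P=cloud("top",D,a)
# rod/lugs: points at z>145
for lo,hi in((158,170),(140,156),(110,120)):
    Q=P[(P[:,2]>lo)&(P[:,2]<hi)]; 
    print(lo,hi,len(Q),cv2.minAreaRect(Q[:,:2].astype(np.float32)))
    m,v=cv2.PCACompute(Q[:,:2],None);print(m,v[0])
i=camera_info("wrist");s=read_state();R=cv2.Rodrigues(np.array(i["rvec"],float))[0];print("wristcam",(-R.T@np.ravel(i["tvec"])).round(),R.T[:,2].round(2),i["K"][0][0])
E
```

```text
near [624.2  63.6 150. ] [624.2  71.3 150. ]
far [606.4 176.7 150. ] [605.7 177.2 150. ]
tip [607.1 192.  150. ] [602.7 194.1 150. ]
mouth [623.8 127.2 125. ] [615.9 128.1 125. ]
disp [619.1 123.8   0. ] [617.9 129.6   0. ]
rod [628.3  58.4 150. ] [638.  53. 150.]
158 170 127 ((619.2862548828125, 109.00030517578125), (29.78706932067871, 146.1212158203125), 9.984029769897461)
[[615.86133142 125.10979718]] [-0.18096827  0.98348893]
140 156 394 ((618.9678344726562, 111.95529174804688), (57.73794174194336, 154.18765258789062), 10.359787940979004)
[[618.59465296 108.205911  ]] [-0.17698715  0.98421316]
110 120 412 ((614.9561157226562, 124.09965515136719), (54.77169418334961, 109.27986907958984), 10.420332908630371)
[[614.22148356 126.1602043 ]] [0.0856968  0.99632126]
wristcam [114. 643. 373.] [ 0.29 -0.09 -0.95] 382.4042196817558
```

The top view shows three bright tins at px (442,259), (374,303) and (431,302), with red and turquoise look-alikes at (491,274) and (440,351). The dispenser is at (268,240), with the rod grip at (298,225) on its right (-y) side. Dispenser yaw is about 10.2°, so I will turn the tool to match it and keep that orientation.

```bash
cat >> h.py <<'E'
C=np.array([615.5,125.]); YA=np.deg2rad(10.2)
ey=np.array([-np.sin(YA),np.cos(YA)]); ex=np.array([np.cos(YA),np.sin(YA)])
def D2W(x,y): return C+x*ex+y*ey
def go(x,y,z,yaw=None):
    s=read_state();R=s["orientation"];d=np.array([x,y,z])-s["tool_pos"]
    y_=np.rad2deg(np.arctan2(R[1,1],R[0,1]))
    print("tool shift mm",(R.T@d).round(1),"yaw",(y_-(10.2 if yaw is None else yaw)).round(2),"q",s["q"].round(1),"pos",s["tool_pos"].round(1),"w",round(s["width"],3),"t",round(s["t"],1))
E
python3 - <<'E'
from h import *
im,D=capture("top");P=cloud("top",D,np.ones(D.shape,bool))
for i in range(0,11):
    p=np.array([188,622])+(np.array([628,53])-np.array([188,622]))*i/10
    Q=P[np.hypot(*(P[:,:2]-p).T)<110]; print(p, Q[:,2].max().round() if len(Q) else None)
E
python3 -m crank '[{"yaw":8},{"yaw":8},{"yaw":8},{"yaw":8}]' 
python3 -m crank '[{"yaw":8},{"yaw":8},{"yaw":8},{"yaw":7},{"yaw":0}]' 
python3 -c "
from h import *
p=D2W(0,-75);print(p);go(p[0],p[1],230)"
```

```text
[188. 622.] 9.0
[232.  565.1] 172.0
[276.  508.2] 174.0
[320.  451.3] 174.0
[364.  394.4] 174.0
[408.  337.5] 60.0
[452.  280.6] 60.0
[496.  223.7] 165.0
[540.  166.8] 169.0
[584.  109.9] 169.0
[628.  53.] 168.0
[628.78135552  51.1853294 ]
tool shift mm [-587.  -418.9    1.3] yaw 62.97 q [70.5 27.5 91.5  0.  61.  -2.7] pos [188.2 622.1 231.3] w 1.001 t 1.6validation failed for argument at $[0]...
validation failed for argument at $[0]...
```

```bash
python3 -m crank '[{"tx":0,"ty":0,"tz":0,"yaw":8,"jaw":0},{"tx":0,"ty":0,"tz":0,"yaw":8,"jaw":0}]' ; python3 -m crank '[{"tx":0,"ty":0,"tz":-0.03,"yaw":8},{"yaw":8,"tz":-0.03}]' 20
```

```text
t: 1.8
tool_pos: [188.2, 622.1, 231.3]
orientation: [[-0.837, 0.547, -0.0], [0.547, 0.837, -0.0], [0.0, -0.0, -1.0]]
wrist_force: [-0.6, 0.5, -0.0]
width: 0.997
finger_force: 0.0validation failed for argument at $[0]...
```

```bash
python3 -m crank '[{"tx":0,"ty":0,"tz":-0.02,"yaw":8,"jaw":0},{"tx":0,"ty":0,"tz":-0.02,"yaw":8,"jaw":0},{"tx":0,"ty":0,"tz":-0.02,"yaw":8,"jaw":0},{"tx":0,"ty":0,"tz":0,"yaw":8,"jaw":0},{"tx":0,"ty":0,"tz":0,"yaw":8,"jaw":0}]' 20 >/dev/null; python3 -m crank '[{"tx":0,"ty":0,"tz":0,"yaw":7,"jaw":0},{"tx":0,"ty":0,"tz":0,"yaw":0,"jaw":0},{"tx":0,"ty":0,"tz":0,"yaw":0,"jaw":0}]' 
python3 -c "
from h import *
p=D2W(0,-75);print(p);go(p[0],p[1],230)"
```

```text
t: 2.6
tool_pos: [188.2, 622.1, 291.3]
orientation: [[-0.18, 0.984, -0.0], [0.984, 0.18, -0.0], [-0.0, -0.0, -1.0]]
wrist_force: [-0.4, 0.3, -0.3]
width: 0.998
finger_force: 0.0
[628.78135552  51.1853294 ]
tool shift mm [-641.   330.4   61.3] yaw 0.19 q [70.5 24.7 87.4  0.  68.  60.1] pos [188.2 622.1 291.3] w 0.998 t 2.6
```

```bash
R='{"tx":-0.04,"ty":0.0206,"tz":0,"yaw":0,"jaw":0}'; 
python3 -m crank '[{"tx":-0.04,"ty":0.0206,"tz":0,"yaw":0,"jaw":0},{"tx":-0.04,"ty":0.0206,"tz":0,"yaw":0,"jaw":0},{"tx":-0.04,"ty":0.0206,"tz":0,"yaw":0,"jaw":0},{"tx":-0.04,"ty":0.0206,"tz":0,"yaw":0,"jaw":0},{"tx":-0.04,"ty":0.0206,"tz":0,"yaw":0,"jaw":0}]' >/dev/null
python3 -m crank '[{"tx":-0.04,"ty":0.0206,"tz":0,"yaw":0,"jaw":0},{"tx":-0.04,"ty":0.0206,"tz":0,"yaw":0,"jaw":0},{"tx":-0.04,"ty":0.0206,"tz":0,"yaw":0,"jaw":0},{"tx":-0.04,"ty":0.0206,"tz":0,"yaw":0,"jaw":0},{"tx":-0.04,"ty":0.0206,"tz":0,"yaw":0,"jaw":0}]' >/dev/null
python3 -m crank '[{"tx":-0.04,"ty":0.0206,"tz":0,"yaw":0,"jaw":0},{"tx":-0.04,"ty":0.0206,"tz":0,"yaw":0,"jaw":0},{"tx":-0.04,"ty":0.0206,"tz":0,"yaw":0,"jaw":0},{"tx":-0.04,"ty":0.0206,"tz":0,"yaw":0,"jaw":0},{"tx":-0.04,"ty":0.0206,"tz":0,"yaw":0,"jaw":0}]' >/dev/null
python3 -m crank '[{"tx":-0.04,"ty":0.0206,"tz":0,"yaw":0,"jaw":0},{"tx":0,"ty":0,"tz":0,"yaw":0,"jaw":0},{"tx":0,"ty":0,"tz":0,"yaw":0,"jaw":0}]' >/dev/null
python3 - <<'E'
from h import *
p=D2W(0,-75);go(p[0],p[1],230)
i=camera_info("wrist");im,D=capture("wrist");cv2.imwrite("pics/w1.png",im)
for q in("rod","hole_near","hole_far","rod_tip","mouth","dispenser"):
    for r in tip_of("wrist",q)[:1]:
        z={"mouth":125,"dispenser":0}.get(q,150)
        print(q,round(r["confidence"],2),np.round(r["point"]),unproj("wrist",(r["point"][1],r["point"][0]),z=z,info=i).round(1))
P=cloud("wrist",D,np.ones(D.shape,bool),i)
for lo,hi in((160,168),(145,159),):
    Q=P[(P[:,2]>lo)&(P[:,2]<hi)&(np.hypot(*(P[:,:2]-C).T)<120)]
    print(len(Q),cv2.minAreaRect(Q[:,:2].astype(np.float32)) if len(Q) else 0)
E
```

```text
tool shift mm [ 1.2  3.3 60.8] yaw 0.01 q [ 1.7 22.8 90.4  0.  66.8 -8.5] pos [625.8  49.5 290.8] w 0.998 t 4.4
rod 0.61 [216. 330.] [631.3  52.3 150. ]
hole_near 0.69 [191. 328.] [626.7  70.9 150. ]
hole_far 0.57 [ 29. 329.] [606.9 180.4 150. ]
mouth 0.85 [116. 329.] [617.9 124.6 125. ]
dispenser 0.59 [112. 326.] [616.3 128.1   0. ]
1172 ((617.0071411132812, 126.12393951416016), (29.76906967163086, 111.74942779541016), 10.058597564697266)
2874 ((619.1238403320312, 112.55899047851562), (56.14942932128906, 155.17074584960938), 9.056256294250488)
```

View pics/w1.png

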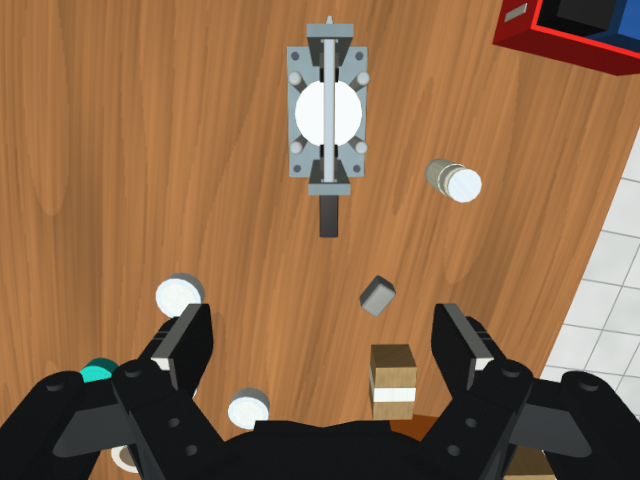

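```bash
sed -i 's/^C=.*/C=np.array([617.,126.]); YA=np.deg2rad(10.1)/' h.py
python3 -c "
from h import *
p=D2W(0,-76);go(*p,131,10.1)"
```

```text
tool shift mm [ -0.9   4.9 160.6] yaw 0.16 q [ 1.9 22.7 90.5  0.  66.8 -8.3] pos [625.3  51.2 291.6] w 1.002 t 4.8
```

```bash
python3 -m crank '[{"tx":0,"ty":0.005,"tz":0.04,"yaw":0,"jaw":0},{"tx":0,"ty":0,"tz":0.04,"yaw":0,"jaw":0},{"tx":0,"ty":0,"tz":0.04,"yaw":0,"jaw":0},{"tx":0,"ty":0,"tz":0.02,"yaw":0,"jaw":100},{"tx":0,"ty":0,"tz":0,"yaw":0,"jaw":150}]' 40
python3 -c "
from h import *
p=D2W(0,-76);go(*p,131,10.1)"
```

```text
t: 5.25
tool_pos: [628.5, 51.6, 148.5]
orientation: [[-0.177, 0.984, -0.005], [0.984, 0.177, -0.0], [0.001, -0.005, -1.0]]
wrist_force: [0.2, 0.1, 0.0]
width: 0.685
finger_force: 0.0
tool shift mm [-0.8  1.8 17.5] yaw 0.11 q [ 1.9 31.2 98.3  0.  50.8 -8.3] pos [628.5  51.6 148.5] w 0.685 t 5.2
```

```bash
python3 -m crank '[{"tx":0,"ty":0.002,"tz":0.02,"yaw":0,"jaw":150},{"tx":0,"ty":0,"tz":0,"yaw":0,"jaw":150},{"tx":0,"ty":0,"tz":0,"yaw":0,"jaw":255},{"tx":0,"ty":0,"tz":0,"yaw":0,"jaw":255},{"tx":0,"ty":0,"tz":0,"yaw":0,"jaw":255}]' 40
python3 -m crank '[{"tx":0,"ty":0,"tz":0,"yaw":0,"jaw":255},{"tx":0,"ty":0,"tz":0,"yaw":0,"jaw":255},{"tx":0,"ty":0,"tz":0,"yaw":0,"jaw":255}]' 40
python3 -c "
from h import *
p=D2W(0,-76);go(*p,131,10.1)"
```

```text
t: 5.75
tool_pos: [633.0, 51.8, 132.7]
orientation: [[-0.177, 0.984, 0.002], [0.984, 0.177, 0.0], [-0.0, 0.002, -1.0]]
wrist_force: [-1.3, 0.7, 5.2]
width: 0.155
finger_force: 42.5
t: 6.05
tool_pos: [633.0, 51.7, 132.5]
orientation: [[-0.177, 0.984, 0.002], [0.984, 0.177, 0.0], [-0.0, 0.002, -1.0]]
wrist_force: [-1.6, 0.7, 7.8]
width: 0.15
finger_force: 42.9
tool shift mm [-0.1 -2.7  1.5] yaw 0.07 q [ 1.9 32.4 98.7  0.  48.8 -8.2] pos [633.   51.7 132.5] w 0.15 t 6.0
```

```bash
python3 -m crank '[{"tx":0,"ty":0,"tz":0,"yaw":0,"jaw":180},{"tx":0,"ty":0,"tz":0,"yaw":0,"jaw":180},{"tx":0,"ty":0,"tz":-0.011,"yaw":0,"jaw":180},{"tx":0,"ty":0,"tz":0,"yaw":0,"jaw":180},{"tx":0,"ty":0,"tz":0,"yaw":0,"jaw":180}]' 40
python3 -m crank '[{"tx":0,"ty":0,"tz":0,"yaw":0,"jaw":255},{"tx":0,"ty":0,"tz":0,"yaw":0,"jaw":255},{"tx":0,"ty":0,"tz":0,"yaw":0,"jaw":255},{"tx":0,"ty":0,"tz":0,"yaw":0,"jaw":255}]' 60
python3 -c "
from h import *
p=D2W(0,-76);go(*p,131,10.1)"
```

```text
t: 6.55
tool_pos: [632.9, 51.6, 142.9]
orientation: [[-0.177, 0.984, 0.001], [0.984, 0.177, 0.0], [-0.0, 0.001, -1.0]]
wrist_force: [-0.1, 0.4, -0.3]
width: 0.295
finger_force: 0.0
t: 6.95
tool_pos: [632.6, 51.6, 142.4]
orientation: [[-0.176, 0.984, 0.0], [0.984, 0.176, -0.0], [-0.0, 0.0, -1.0]]
wrist_force: [-0.7, 0.4, 3.9]
width: 0.141
finger_force: 60.4
tool shift mm [-0.  -2.3 11.4] yaw 0.06 q [ 1.9 31.8 98.3 -0.  50.  -8.2] pos [632.6  51.6 142.4] w 0.141 t 7.0
```

```bash
python3 -m crank '[{"tx":-0.01,"ty":0,"tz":-0.0005,"yaw":0,"jaw":255},{"tx":-0.02,"ty":0,"tz":0,"yaw":0,"jaw":255},{"tx":-0.02,"ty":0,"tz":0,"yaw":0,"jaw":255},{"tx":-0.02,"ty":0,"tz":0,"yaw":0,"jaw":255}]' 60
python3 -m crank '[{"tx":-0.02,"ty":0,"tz":0,"yaw":0,"jaw":255},{"tx":-0.02,"ty":0,"tz":0,"yaw":0,"jaw":255},{"tx":-0.02,"ty":0,"tz":0,"yaw":0,"jaw":255},{"tx":-0.02,"ty":0,"tz":0,"yaw":0,"jaw":255},{"tx":-0.02,"ty":0,"tz":0,"yaw":0,"jaw":255}]' 60
python3 -c "
from h import *
go(585,-95,60,10.1)"
```

```text
t: 7.35
tool_pos: [644.8, -18.6, 142.5]
orientation: [[-0.177, 0.984, -0.001], [0.984, 0.177, -0.0], [-0.0, -0.001, -1.0]]
wrist_force: [-0.9, -0.1, 0.4]
width: 0.142
finger_force: 59.9
t: 7.85
tool_pos: [662.7, -117.4, 142.8]
orientation: [[-0.176, 0.984, -0.0], [0.984, 0.176, -0.0], [-0.0, -0.0, -1.0]]
wrist_force: [0.7, 0.5, -0.6]
width: 0.144
finger_force: 64.1
tool shift mm [ 35.8 -72.6  82.8] yaw 0.06 q [-12.6  34.5  92.8  -0.   52.8 -22.8] pos [ 662.7 -117.4  142.8] w 0.144 t 7.8
```

```bash
python3 -m crank '[{"tx":0,"ty":-0.037,"tz":0,"yaw":0,"jaw":255},{"tx":0,"ty":-0.036,"tz":0,"yaw":0,"jaw":255},{"tx":0.036,"ty":0,"tz":0.02,"yaw":0,"jaw":255},{"tx":0,"ty":0,"tz":0.035,"yaw":0,"jaw":255},{"tx":0,"ty":0,"tz":0.035,"yaw":0,"jaw":255}]' 60 >/dev/null
python3 -m crank '[{"tx":0,"ty":0,"tz":0.02,"yaw":0,"jaw":255},{"tx":0,"ty":0,"tz":0.01,"yaw":0,"jaw":255},{"tx":0,"ty":0,"tz":0,"yaw":0,"jaw":255}]' 60 
python3 - <<'E'
from h import *
go(585,-95,3,10.1)
im,D=capture("scene")
for r in tip_of("scene","rod_tip")[:2]+tip_of("scene","rod")[:1]: print(r["confidence"],unproj("scene",r["point"][::-1],z=25))
g=regions_of("scene","rod")[:1]
for r in g:
    P=cloud("scene",D,r["region"]);print(len(P),P.mean(0),np.percentile(P[:,2],[5,50,95]))
cv2.imwrite("pics/s1.png",im[140:400,180:500].repeat(2,0).repeat(2,1))
E
```

```text
t: 8.65
tool_pos: [583.8, -93.5, 21.8]
orientation: [[-0.176, 0.984, -0.002], [0.984, 0.176, 0.0], [0.001, -0.002, -1.0]]
wrist_force: [0.2, 0.9, 0.0]
width: 0.141
finger_force: 64.3
tool shift mm [-1.7  0.9 18.8] yaw 0.05 q [-12.   38.8 107.9   0.   33.5 -22.2] pos [583.8 -93.5  21.8] w 0.141 t 8.7
0.7 [553.04665752  48.77511954  25.        ]
0.41 [ 500.80028888 -115.24432894   25.        ]
0.69 [581.62865337 -99.12882937  25.        ]
203 [571.01512608 -18.48134386  29.38530794] [22.77062733 30.80336756 34.53562186]
```

View pics/s1.png

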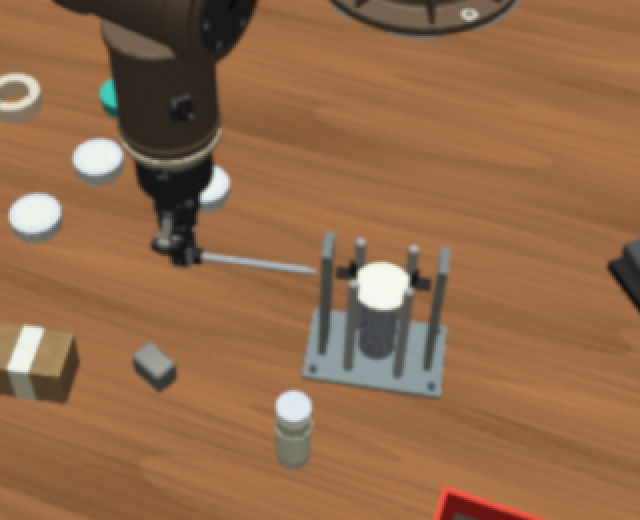

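The rod is held level, out of the dispenser and over free counter, with its tip at crop px (315,270). I'll lower it and let go.

```bash
python3 -m crank '[{"tx":0,"ty":0,"tz":0.012,"yaw":0,"jaw":255},{"tx":0,"ty":0,"tz":0.003,"yaw":0,"jaw":255},{"tx":0,"ty":0,"tz":0.002,"yaw":0,"jaw":255},{"tx":0,"ty":0,"tz":0,"yaw":0,"jaw":255}]' 30 
python3 -m crank '[{"tx":0,"ty":0,"tz":0.001,"yaw":0,"jaw":255},{"tx":0,"ty":0,"tz":0,"yaw":0,"jaw":255}]' 20
```

```text
t: 9.25
tool_pos: [584.1, -93.1, 5.4]
orientation: [[-0.177, 0.984, -0.001], [0.984, 0.177, 0.0], [0.0, -0.001, -1.0]]
wrist_force: [0.4, 0.5, -0.2]
width: 0.142
finger_force: 64.2
t: 9.45
tool_pos: [584.4, -93.2, 4.8]
orientation: [[-0.177, 0.984, 0.0], [0.984, 0.177, -0.0], [-0.0, 0.0, -1.0]]
wrist_force: [-0.1, 0.1, 0.4]
width: 0.14
finger_force: 64.2
```

```bash
python3 -m crank '[{"tx":0,"ty":0,"tz":0.001,"yaw":0,"jaw":255},{"tx":0,"ty":0,"tz":0.001,"yaw":0,"jaw":255},{"tx":0,"ty":0,"tz":0,"yaw":0,"jaw":255}]' 20
python3 -m crank '[{"tx":0,"ty":0,"tz":0,"yaw":0,"jaw":200},{"tx":0,"ty":0,"tz":0,"yaw":0,"jaw":180},{"tx":0,"ty":0,"tz":0,"yaw":0,"jaw":150},{"tx":0,"ty":0,"tz":-0.01,"yaw":0,"jaw":150},{"tx":0,"ty":0,"tz":-0.03,"yaw":0,"jaw":150}]' 20 
python3 -m crank '[{"tx":0,"ty":0,"tz":-0.03,"yaw":0,"jaw":0},{"tx":0,"ty":0,"tz":-0.05,"yaw":0,"jaw":0},{"tx":0,"ty":0,"tz":-0.05,"yaw":0,"jaw":0}]' 20 
python3 - <<'E'
from h import *
go(477,-117,60,10.1)
for c in("scene","top"):
    im,D=capture(c);cv2.imwrite(f"pics/{c}2.png",im)
    for r in tip_of(c,"rod_tip")[:1]+tip_of(c,"rod")[:1]: print(r["confidence"],unproj(c,r["point"][::-1],z=7))
    for r in regions_of(c,"tin1"):
        P=cloud(c,D,r["region"]);print(c,round(r["confidence"],2),unproj(c,r["point"][::-1],z=20).round(1),np.median(P[:,2]).round(),im[r["region"]].mean(0).round())
E
```

```text
t: 9.75
tool_pos: [584.2, -93.2, 2.7]
orientation: [[-0.177, 0.984, -0.0], [0.984, 0.177, 0.0], [0.0, -0.0, -1.0]]
wrist_force: [-0.2, -0.0, -0.2]
width: 0.148
finger_force: 64.2
t: 10.25
tool_pos: [582.6, -92.8, 41.7]
orientation: [[-0.176, 0.984, -0.004], [0.984, 0.176, 0.001], [0.002, -0.004, -1.0]]
wrist_force: [0.1, -0.4, 0.1]
width: 0.41
finger_force: 0.0
t: 10.55
tool_pos: [583.6, -93.0, 174.9]
orientation: [[-0.176, 0.984, -0.001], [0.984, 0.176, 0.0], [0.0, -0.001, -1.0]]
wrist_force: [2.1, -0.0, -0.2]
width: 0.903
finger_force: 0.0
tool shift mm [  -4.8 -109.   114.9] yaw 0.06 q [-12.   26.4 102.6   0.   51.  -22.2] pos [583.6 -93.  174.9] w 0.903 t 10.6
0.86 [562.94911402  52.3954031    7.        ]
0.9 [575.16028736 -94.68139007   7.        ]
scene 0.89 [ 380.  -266.1   20. ] 20.0 [151. 168.  57.]
scene 0.85 [ 485.1 -240.1   20. ] 20.0 [198. 201. 198.]
scene 0.81 [ 587.4 -266.1   20. ] 20.0 [195. 198. 195.]
scene 0.78 [ 565.5 -368.4   20. ] 20.0 [ 41.  47. 202.]
scene 0.66 [531.5 147.   20. ] 128.0 [53. 60. 67.]
scene 0.59 [ 483.6 -114.6   20. ] 20.0 [203. 206. 201.]
scene 0.55 [566.6 116.2  20. ] 113.0 [157. 162. 160.]
0.75 [563.20762755  40.17285492   7.        ]
0.48 [582.60596447 -89.42671352   7.        ]
top 0.87 [ 544.7 -383.5   20. ] 20.0 [ 68.  72. 224.]
top 0.51 [630.6 138.3  20. ] 114.0 [230. 232. 230.]
```

```bash
cat >> h.py <<'E'
def look(zt=20, show=None):
    """find bright tins in wrist picture, give world centre from region cloud and the tool shift to each"""
    i=camera_info("wrist");s=read_state();im,D=capture("wrist")
    if show: cv2.imwrite(show,im)
    for r in regions_of("wrist","tin1"):
        if r["confidence"]<.3: continue
        P=cloud("wrist",D,r["region"],i);P=P[abs(P[:,2]-zt)<4]
        if len(P)<50: continue
        c,rad=cv2.minEnclosingCircle(P[:,:2].astype(np.float32)); bgr=im[r["region"]].mean(0)
        d=s["orientation"].T@np.array([c[0]-s["tool_pos"][0],c[1]-s["tool_pos"][1],0])
        print(round(r["confidence"],2),np.round(c,1),"rad",round(rad,1),"mean",P[:,:2].mean(0).round(1),"bgr",bgr.round(),"shift",d[:2].round(1))
E
python3 -m crank '[{"tx":-0.002,"ty":-0.045,"tz":0,"yaw":0,"jaw":0},{"tx":-0.002,"ty":-0.045,"tz":0,"yaw":0,"jaw":0},{"tx":0,"ty":-0.015,"tz":0.04,"yaw":0,"jaw":0},{"tx":0,"ty":0,"tz":0.035,"yaw":0,"jaw":0},{"tx":0,"ty":0,"tz":0,"yaw":0,"jaw":0}]' 60 
python3 -m crank '[{"tx":0,"ty":0,"tz":0,"yaw":0,"jaw":0},{"tx":0,"ty":0,"tz":0,"yaw":0,"jaw":0}]' 60 
python3 -c "
from h import *
look(20,'pics/w3.png');go(481,-116,0,10.1)"
```

```text
t: 11.45
tool_pos: [478.3, -114.9, 94.2]
orientation: [[-0.176, 0.984, -0.007], [0.984, 0.176, 0.002], [0.003, -0.007, -1.0]]
wrist_force: [0.2, 0.2, 0.4]
width: 1.005
finger_force: 0.0
t: 11.65
tool_pos: [482.7, -115.8, 98.7]
orientation: [[-0.177, 0.984, 0.001], [0.984, 0.177, -0.0], [-0.0, 0.001, -1.0]]
wrist_force: [0.8, -0.1, 0.5]
width: 1.0
finger_force: 0.0
0.97 [ 481.7 -244.3] rad 28.1 mean [ 481.1 -237.7] bgr [205. 206. 200.] shift [-126.4  -23.7]
0.87 [ 477.5 -116. ] rad 28.0 mean [ 477.4 -114.8] bgr [239. 239. 232.] shift [ 0.7 -5.2]
0.71 [ 575.6 -249.7] rad 14.8 mean [ 576.2 -249. ] bgr [136. 140. 136.] shift [-148.2   67.7]
0.33 [ 733.1 -184.1] rad 21.4 mean [ 733.3 -187.8] bgr [ 75.  99. 111.] shift [-111.5  234.4]
tool shift mm [ 0.2 -2.  99. ] yaw 0.09 q [-17.   26.3 118.4   0.   35.1 -27.2] pos [ 482.8 -115.8   99. ] w 0.998 t 11.8
```

View pics/w3.png

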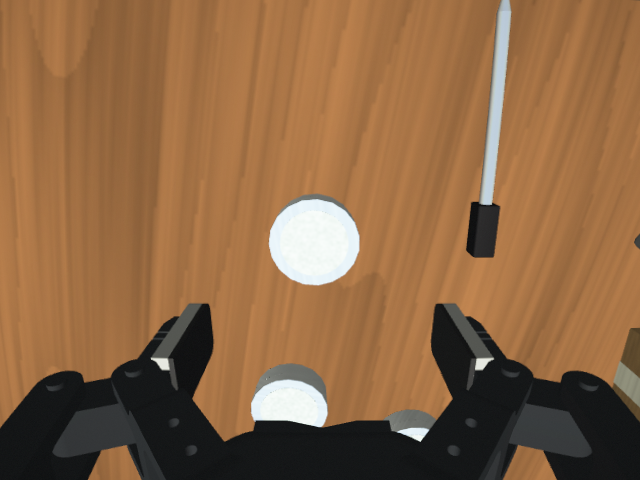

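The tin lies at px (314,240) between the fingers, shift about (0.7, -5.2) mm. The rod lies clear on the right. I'll descend and grip.

```bash
python3 -m crank '[{"tx":0.001,"ty":-0.005,"tz":0.04,"yaw":0,"jaw":0},{"tx":0,"ty":0,"tz":0.035,"yaw":0,"jaw":0},{"tx":0,"ty":0,"tz":0.02,"yaw":0,"jaw":0},{"tx":0,"ty":0,"tz":0.004,"yaw":0,"jaw":50},{"tx":0,"ty":0,"tz":0,"yaw":0,"jaw":60}]' 80
python3 -m crank '[{"tx":0,"ty":0,"tz":0,"yaw":0,"jaw":120},{"tx":0,"ty":0,"tz":0,"yaw":0,"jaw":255},{"tx":0,"ty":0,"tz":0,"yaw":0,"jaw":255},{"tx":0,"ty":0,"tz":0,"yaw":0,"jaw":255},{"tx":0,"ty":0,"tz":0,"yaw":0,"jaw":255}]' 80
python3 -c "
from h import *
go(*D2W(0,0),200,10.1)"
```

```text
t: 12.25
tool_pos: [476.9, -115.6, -0.8]
orientation: [[-0.177, 0.984, -0.0], [0.984, 0.177, 0.0], [0.0, -0.0, -1.0]]
wrist_force: [-0.2, 0.6, 0.7]
width: 0.765
finger_force: 0.0
t: 12.75
tool_pos: [477.4, -115.7, 0.6]
orientation: [[-0.177, 0.984, 0.002], [0.984, 0.177, -0.001], [-0.001, 0.002, -1.0]]
wrist_force: [-1.7, 1.5, 7.3]
width: 0.627
finger_force: 82.2
tool shift mm [ 213.1  180.5 -199.2] yaw 0.07 q [-17.2  36.5 121.8  -0.   21.6 -27.3] pos [ 477.4 -115.7    0.6] w 0.627 t 12.8
```

```bash
python3 -m crank '[{"tx":0,"ty":0,"tz":-0.02,"yaw":0,"jaw":255},{"tx":0,"ty":0,"tz":-0.04,"yaw":0,"jaw":255},{"tx":0,"ty":0,"tz":-0.045,"yaw":0,"jaw":255},{"tx":0,"ty":0,"tz":-0.045,"yaw":0,"jaw":255},{"tx":0,"ty":0,"tz":-0.045,"yaw":0,"jaw":255}]' 80 >/dev/null
python3 -m crank '[{"tx":0.0355,"ty":0.030,"tz":0,"yaw":0,"jaw":255},{"tx":0.0355,"ty":0.030,"tz":0,"yaw":0,"jaw":255},{"tx":0.0355,"ty":0.030,"tz":0,"yaw":0,"jaw":255},{"tx":0.0355,"ty":0.030,"tz":0,"yaw":0,"jaw":255},{"tx":0.0355,"ty":0.030,"tz":0,"yaw":0,"jaw":255}]' 80 >/dev/null
python3 -m crank '[{"tx":0.0355,"ty":0.030,"tz":0,"yaw":0,"jaw":255},{"tx":0,"ty":0,"tz":0,"yaw":0,"jaw":255},{"tx":0,"ty":0,"tz":0,"yaw":0,"jaw":255},{"tx":0,"ty":0,"tz":0,"yaw":0,"jaw":255},{"tx":0,"ty":0,"tz":0,"yaw":0,"jaw":255}]' 80
cat > disp.py <<'E'
from h import *
def disp(show=None):
    i=camera_info("wrist");s=read_state();im,D=capture("wrist")
    if show: cv2.imwrite(show,im)
    P=cloud("wrist",D,np.ones(D.shape,bool),i)
    Q=P[(abs(P[:,2]-164)<4)&(np.hypot(*(P[:,:2]-C).T)<75)]
    L=(Q[:,:2]-C)@np.c_[ex,ey]
    for n,m in(("near",L[:,1]<-40),("far",L[:,1]>40)):
        q=L[m]; 
        if len(q)>10: print(n,len(q),"x",np.percentile(q[:,0],[1,99]).round(1),"y",np.percentile(q[:,1],[1,99]).round(1))
    # guide rods at z~147 
    Q=P[(abs(P[:,2]-147)<2.5)&(np.hypot(*(P[:,:2]-C).T)<45)]
    L=(Q[:,:2]-C)@np.c_[ex,ey]
    for a in(-1,1):
        for b in(-1,1):
            q=L[(np.hypot(L[:,0]-a*24.4,L[:,1]-b*24.4)<9)]
            if len(q)>5: print("rod",a,b,len(q),cv2.minEnclosingCircle(q.astype(np.float32)))
    for r in regions_of("wrist","tin1")[:3]:
        q=cloud("wrist",D,r["region"],i);print("tin",round(r["confidence"],2),np.median(q,0).round(1) if len(q) else 0, len(q))
    print(im.shape)
E
python3 - <<'E'
from disp import *
go(*D2W(0,0),180,10.1); disp("pics/w4.png")
E
```

```text
t: 14.25
tool_pos: [615.7, 124.8, 194.5]
orientation: [[-0.175, 0.984, 0.0], [0.984, 0.175, -0.0], [-0.0, 0.0, -1.0]]
wrist_force: [0.1, -0.2, -0.5]
width: 0.621
finger_force: 84.4
tool shift mm [ 0.9  1.5 14.5] yaw 0.0 q [ 8.7 27.9 96.6 -0.  55.5 -1.4] pos [615.7 124.8 194.5] w 0.621 t 14.2
far 1264 x [-15.   14.7] y [48.2 56.1]
rod -1 1 168 ((-24.344955444335938, 24.616912841796875), 4.315931797027588)
rod 1 1 167 ((24.27107048034668, 24.82765007019043), 4.232215881347656)
tin 0.73 [ 483. -221.   11.] 619
tin 0.63 [614.8 128.8 213.2] 17029
tin 0.29 [610.4 155.  113.8] 12530
(480, 640, 3)
```

View pics/w4.png

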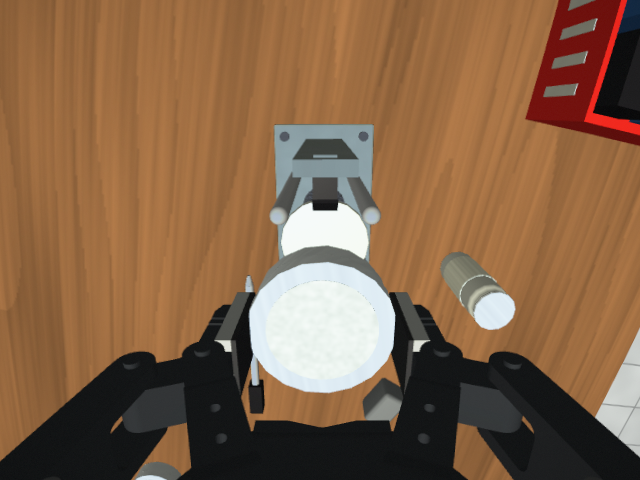

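The view shows the held tin's lid centred at px (323,326), with the far lug and guide rods where the model puts them (within 0.4 mm). I'll apply the shift (0.9, 1.5) and press down to TCP z≈101.

```bash
python3 -m crank '[{"tx":0.001,"ty":0.0015,"tz":0.02,"yaw":0,"jaw":255},{"tx":0,"ty":0,"tz":0.02,"yaw":0,"jaw":255},{"tx":0,"ty":0,"tz":0,"yaw":0,"jaw":255},{"tx":0,"ty":0,"tz":0.015,"yaw":0,"jaw":255},{"tx":0,"ty":0,"tz":0.01,"yaw":0,"jaw":255}]' 80
python3 -m crank '[{"tx":0,"ty":0,"tz":0.01,"yaw":0,"jaw":255},{"tx":0,"ty":0,"tz":0.01,"yaw":0,"jaw":255},{"tx":0,"ty":0,"tz":0,"yaw":0,"jaw":255}]' 80
python3 -c "
from h import *
go(*D2W(0,0),101,10.1)"
```

```text
t: 14.85
tool_pos: [617.8, 126.9, 128.6]
orientation: [[-0.176, 0.984, 0.001], [0.984, 0.176, 0.0], [-0.0, 0.001, -1.0]]
wrist_force: [0.7, 0.6, 3.9]
width: 0.624
finger_force: 84.5
t: 15.15
tool_pos: [617.2, 127.0, 107.5]
orientation: [[-0.176, 0.984, -0.001], [0.984, 0.176, -0.0], [-0.0, -0.001, -1.0]]
wrist_force: [1.8, -0.4, -8.3]
width: 0.622
finger_force: 85.1
tool shift mm [-1.  -0.3  6.5] yaw 0.07 q [  8.9  34.  100.2  -0.   45.9  -1.3] pos [617.2 127.  107.5] w 0.622 t 15.2
```

```bash
python3 -m crank '[{"tx":-0.001,"ty":0,"tz":0.004,"yaw":0,"jaw":255},{"tx":0,"ty":0,"tz":0.003,"yaw":0,"jaw":255},{"tx":0,"ty":0,"tz":0,"yaw":0,"jaw":255},{"tx":0,"ty":0,"tz":0,"yaw":0,"jaw":255}]' 80
python3 - <<'E'
from disp import *
go(*D2W(0,0),101,10.1)
i=camera_info("wrist");im,D=capture("wrist");P=cloud("wrist",D,np.ones(D.shape,bool),i)
L=(P[:,:2]-C)@np.c_[ex,ey]; m=np.hypot(*L.T)<20; print("top z",np.percentile(P[m,2],[5,50,95]))
im,D=capture("scene");cv2.imwrite("pics/s5.png",cv2.resize(im[200:380,280:480],(800,720))[:600])
E
```

```text
t: 15.55
tool_pos: [617.7, 126.2, 102.0]
orientation: [[-0.177, 0.984, 0.0], [0.984, 0.177, 0.0], [0.0, 0.0, -1.0]]
wrist_force: [-0.9, 0.4, 3.7]
width: 0.619
finger_force: 85.6
tool shift mm [-0.1 -0.7  1. ] yaw 0.07 q [  8.8  34.4 100.4   0.   45.2  -1.4] pos [617.7 126.2 102. ] w 0.619 t 15.6
top z [120.23263554 121.90073516 188.93513504]
```

View pics/s5.png

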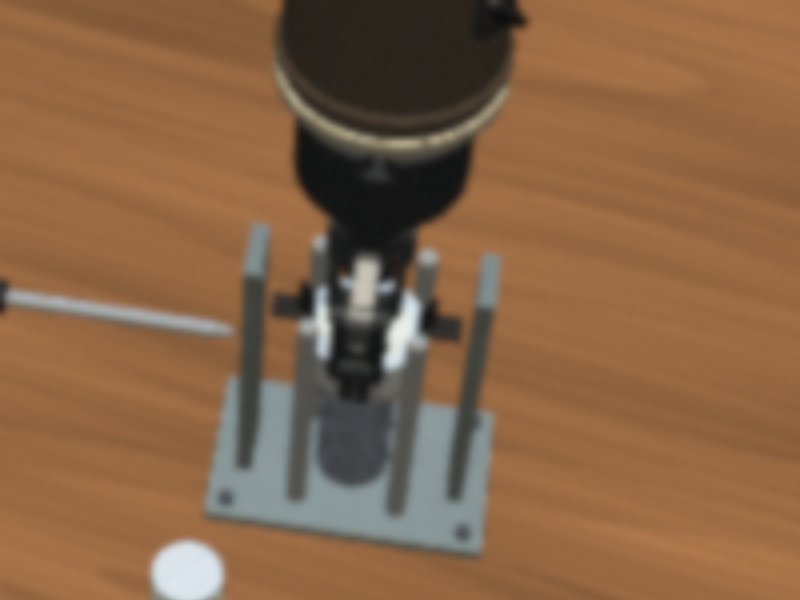

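The tin is between the rods with its lid at about 121.5 mm. I'll press 1.5 mm more, release and go up.

```bash
python3 -m crank '[{"tx":0,"ty":0,"tz":0.0015,"yaw":0,"jaw":255},{"tx":0,"ty":0,"tz":0,"yaw":0,"jaw":255},{"tx":0,"ty":0,"tz":0,"yaw":0,"jaw":40},{"tx":0,"ty":0,"tz":0,"yaw":0,"jaw":40},{"tx":0,"ty":0,"tz":0,"yaw":0,"jaw":40}]' 80
python3 -m crank '[{"tx":0,"ty":0,"tz":-0.02,"yaw":0,"jaw":40},{"tx":0,"ty":0,"tz":-0.04,"yaw":0,"jaw":40},{"tx":0,"ty":0,"tz":-0.04,"yaw":0,"jaw":0},{"tx":0,"ty":0,"tz":0,"yaw":0,"jaw":0},{"tx":0,"ty":0,"tz":0,"yaw":0,"jaw":0}]' 80
cat >> disp.py <<'E'
def top():
    i=camera_info("wrist");im,D=capture("wrist");P=cloud("wrist",D,np.ones(D.shape,bool),i)
    L=(P[:,:2]-C)@np.c_[ex,ey]; m=(np.hypot(*L.T)<18)&(P[:,2]<150); Q=P[m]
    A=np.c_[Q[:,:2]-C,np.ones(len(Q))]; f=np.linalg.lstsq(A,Q[:,2],rcond=None)[0]
    q=P[(np.hypot(*L.T)<40)&(abs(P[:,2]-f[2])<3)];l=(q[:,:2]-C)@np.c_[ex,ey]
    print("top z",np.percentile(Q[:,2],[5,50,95]).round(1),"slope",f[:2].round(3),"circle",cv2.minEnclosingCircle(l[np.hypot(*l.T)<31].astype(np.float32)))
E
python3 - <<'E'
from disp import *
top()
im,D=capture("top")
for r in regions_of("top","tin1"): print(round(r["confidence"],2),unproj("top",r["point"][::-1],z=20).round(1),im[r["region"]].mean(0).round())
go(481,-241,150,10.1)
E
```

```text
t: 16.15
tool_pos: [617.5, 126.0, 100.2]
orientation: [[-0.176, 0.984, -0.0], [0.984, 0.176, -0.0], [-0.0, -0.0, -1.0]]
wrist_force: [0.6, -0.1, 0.4]
width: 0.844
finger_force: 0.0
t: 16.65
tool_pos: [618.1, 126.2, 201.2]
orientation: [[-0.176, 0.984, 0.002], [0.984, 0.176, 0.0], [-0.0, 0.002, -1.0]]
wrist_force: [-0.6, 0.4, -0.6]
width: 0.997
finger_force: 0.0
top z [123.8 125.  126. ] slope [-0.115 -0.355] circle ((0.02281779609620571, -0.03866305202245712), 30.93048858642578)
0.97 [ 375.5 -265.    20. ] [212. 223. 109.]
0.86 [ 578.7 -269.1   20. ] [219. 219. 216.]
0.86 [ 548.5 -386.6   20. ] [ 68.  73. 226.]
0.59 [ 478.  -242.2   20. ] [227. 226. 221.]
0.52 [604.3 163.6  20. ] [118. 116. 108.]
tool shift mm [-337.3 -198.4   49.5] yaw 0.06 q [ 8.8 27.8 96.1 -0.  56.3 -1.4] pos [616.9 126.  199.1] w 0.997 t 16.8
```

Tin 1 is caught (top at 125 mm). Next is the tin near (480,-242).

```bash
python3 -m crank '[{"tx":-0.042,"ty":-0.0248,"tz":0,"yaw":0,"jaw":0},{"tx":-0.042,"ty":-0.0248,"tz":0,"yaw":0,"jaw":0},{"tx":-0.042,"ty":-0.0248,"tz":0,"yaw":0,"jaw":0},{"tx":-0.042,"ty":-0.0248,"tz":0,"yaw":0,"jaw":0},{"tx":-0.042,"ty":-0.0248,"tz":0,"yaw":0,"jaw":0}]' 80 >/dev/null
python3 -m crank '[{"tx":-0.042,"ty":-0.0248,"tz":0,"yaw":0,"jaw":0},{"tx":-0.042,"ty":-0.0248,"tz":0,"yaw":0,"jaw":0},{"tx":-0.042,"ty":-0.0248,"tz":0,"yaw":0,"jaw":0},{"tx":0,"ty":0,"tz":0.045,"yaw":0,"jaw":0},{"tx":0,"ty":0,"tz":0.045,"yaw":0,"jaw":0}]' 80 >/dev/null
python3 -m crank '[{"tx":0,"ty":0,"tz":0.01,"yaw":0,"jaw":0},{"tx":0,"ty":0,"tz":0,"yaw":0,"jaw":0},{"tx":0,"ty":0,"tz":0,"yaw":0,"jaw":0},{"tx":0,"ty":0,"tz":0,"yaw":0,"jaw":0}]' 80
python3 -c "
from h import *
look(20,'pics/w6.png');go(480,-242,1,10.1)"
```

```text
t: 18.2
tool_pos: [482.8, -239.8, 102.0]
orientation: [[-0.177, 0.984, 0.002], [0.984, 0.177, -0.001], [-0.002, 0.002, -1.0]]
wrist_force: [-0.1, 0.2, 0.2]
width: 1.002
finger_force: 0.0
0.84 [ 481.3 -245.6] rad 28.0 mean [ 481.3 -244.2] bgr [234. 234. 226.] shift [-5.4 -2.5]
0.67 [ 374.9 -264. ] rad 28.4 mean [ 375.5 -262.7] bgr [195. 207.  54.] shift [  -4.6 -110.4]
0.63 [ 549.3 -379.5] rad 27.4 mean [ 550.  -366.3] bgr [ 23.  28. 161.] shift [-149.3   40.7]
0.62 [ 581.2 -272. ] rad 28.2 mean [ 579.3 -263.5] bgr [210. 211. 203.] shift [-49.1  91.1]
tool shift mm [ -1.6  -3.1 100.8] yaw 0.1 q [-29.6  28.6 112.9  -0.   38.4 -39.8] pos [ 482.6 -239.8  101.8] w 1.0 t 18.3
```

```bash
python3 -m crank '[{"tx":-0.0055,"ty":-0.0025,"tz":0.04,"yaw":0,"jaw":0},{"tx":0,"ty":0,"tz":0.035,"yaw":0,"jaw":0},{"tx":0,"ty":0,"tz":0.02,"yaw":0,"jaw":0},{"tx":0,"ty":0,"tz":0.006,"yaw":0,"jaw":50},{"tx":0,"ty":0,"tz":0,"yaw":0,"jaw":60}]' 80
python3 -m crank '[{"tx":0,"ty":0,"tz":0,"yaw":0,"jaw":120},{"tx":0,"ty":0,"tz":0,"yaw":0,"jaw":255},{"tx":0,"ty":0,"tz":0,"yaw":0,"jaw":255},{"tx":0,"ty":0,"tz":0,"yaw":0,"jaw":255},{"tx":0,"ty":0,"tz":0,"yaw":0,"jaw":255}]' 80
python3 -c "
from h import *
go(*D2W(0,0),195,10.1)"
```

```text
t: 18.8
tool_pos: [480.3, -245.4, -0.5]
orientation: [[-0.177, 0.984, -0.0], [0.984, 0.177, 0.0], [0.0, -0.0, -1.0]]
wrist_force: [0.1, -0.2, -0.5]
width: 0.763
finger_force: 0.0
t: 19.3
tool_pos: [480.9, -245.8, 1.2]
orientation: [[-0.177, 0.984, 0.002], [0.984, 0.177, -0.001], [-0.001, 0.002, -1.0]]
wrist_force: [-1.2, 2.4, 6.4]
width: 0.623
finger_force: 82.9
tool shift mm [ 341.6  200.  -194. ] yaw 0.08 q [-30.3  38.3 115.3  -0.   26.2 -40.5] pos [ 480.9 -245.8    1.2] w 0.623 t 19.3
```

```bash
python3 -m crank '[{"tx":0,"ty":0,"tz":-0.02,"yaw":0,"jaw":255},{"tx":0,"ty":0,"tz":-0.04,"yaw":0,"jaw":255},{"tx":0,"ty":0,"tz":-0.045,"yaw":0,"jaw":255},{"tx":0,"ty":0,"tz":-0.045,"yaw":0,"jaw":255},{"tx":0,"ty":0,"tz":-0.045,"yaw":0,"jaw":255}]' 80 >/dev/null
python3 -m crank '[{"tx":0.0425,"ty":0.025,"tz":0,"yaw":0,"jaw":255},{"tx":0.0425,"ty":0.025,"tz":0,"yaw":0,"jaw":255},{"tx":0.0425,"ty":0.025,"tz":0,"yaw":0,"jaw":255},{"tx":0.0425,"ty":0.025,"tz":0,"yaw":0,"jaw":255},{"tx":0.0425,"ty":0.025,"tz":0,"yaw":0,"jaw":255}]' 80 >/dev/null
python3 -m crank '[{"tx":0.0425,"ty":0.025,"tz":0,"yaw":0,"jaw":255},{"tx":0.0425,"ty":0.025,"tz":0,"yaw":0,"jaw":255},{"tx":0.0425,"ty":0.025,"tz":0,"yaw":0,"jaw":255},{"tx":0,"ty":0,"tz":0,"yaw":0,"jaw":255},{"tx":0,"ty":0,"tz":0,"yaw":0,"jaw":255}]' 80
python3 -m crank '[{"tx":0,"ty":0,"tz":0,"yaw":0,"jaw":255},{"tx":0,"ty":0,"tz":0,"yaw":0,"jaw":255}]' 80 >/dev/null
cat >> disp.py <<'E'
def held():
    i=camera_info("wrist");s=read_state();im,D=capture("wrist");P=cloud("wrist",D,np.ones(D.shape,bool),i)
    L=(P-s["tool_pos"])@s["orientation"]
    m=(np.hypot(L[:,0],L[:,1])<31)&(L[:,2]<-8)&(L[:,2]>-30); z=np.median(L[m&(np.hypot(L[:,0],L[:,1])<18)][:,2])
    q=L[m&(abs(L[:,2]-z)<2.5)][:,:2]
    print("held tin: top above TCP",-z.round(1),"offset",cv2.minEnclosingCircle(q.astype(np.float32)),len(q))
E
python3 - <<'E'
from disp import *
go(*D2W(0,0),101,10.1);held()
E
```

```text
t: 20.8
tool_pos: [617.1, 125.9, 195.6]
orientation: [[-0.179, 0.984, 0.001], [0.984, 0.179, 0.0], [-0.0, 0.001, -1.0]]
wrist_force: [-1.3, -1.0, -1.6]
width: 0.623
finger_force: 84.2
tool shift mm [ 2.6  0.6 94. ] yaw -0.01 q [ 8.6 27.9 96.5 -0.  55.5 -1.5] pos [616.8 123.4 195. ] w 0.622 t 21.0
held tin: top above TCP 18.4 offset ((2.1209864616394043, -0.03700351342558861), 30.360393524169922) 15626
```

```bash
python3 -m crank '[{"tx":0.002,"ty":0.0005,"tz":0.02,"yaw":0,"jaw":255},{"tx":0,"ty":0,"tz":0.02,"yaw":0,"jaw":255},{"tx":0,"ty":0,"tz":0,"yaw":0,"jaw":255},{"tx":0,"ty":0,"tz":0,"yaw":0,"jaw":255}]' 80
python3 -c "
from h import *
go(*D2W(0,0),101,10.1)"
```

```text
t: 21.45
tool_pos: [617.1, 125.9, 154.6]
orientation: [[-0.176, 0.984, -0.0], [0.984, 0.176, -0.0], [-0.0, -0.001, -1.0]]
wrist_force: [0.6, -1.4, -0.2]
width: 0.62
finger_force: 84.2
tool shift mm [ 0.1 -0.  53.6] yaw 0.01 q [ 8.8 30.6 98.4 -0.  51.1 -1.3] pos [617.1 125.9 154.6] w 0.62 t 21.4
```

```bash
python3 -m crank '[{"tx":0,"ty":0,"tz":0.015,"yaw":0,"jaw":255},{"tx":0,"ty":0,"tz":0.01,"yaw":0,"jaw":255},{"tx":0,"ty":0,"tz":0.01,"yaw":0,"jaw":255},{"tx":0,"ty":0,"tz":0.01,"yaw":0,"jaw":255},{"tx":0,"ty":0,"tz":0.005,"yaw":0,"jaw":255}]' 80
python3 -m crank '[{"tx":0,"ty":0,"tz":0.0035,"yaw":0,"jaw":255},{"tx":0,"ty":0,"tz":0,"yaw":0,"jaw":255},{"tx":0,"ty":0,"tz":0,"yaw":0,"jaw":255}]' 80
python3 - <<'E'
from disp import *
go(*D2W(0,0),100.5,10.1)
top();held()
E
```

```text
t: 21.95
tool_pos: [617.4, 126.5, 103.6]
orientation: [[-0.176, 0.984, 0.0], [0.984, 0.176, 0.0], [-0.0, 0.0, -1.0]]
wrist_force: [0.7, -0.1, 4.7]
width: 0.627
finger_force: 84.8
t: 22.25
tool_pos: [617.2, 126.6, 101.0]
orientation: [[-0.177, 0.984, 0.0], [0.984, 0.177, -0.0], [-0.0, 0.0, -1.0]]
wrist_force: [0.7, -0.5, 4.8]
width: 0.626
finger_force: 84.8
tool shift mm [-0.5 -0.3  0.5] yaw 0.07 q [  8.8  34.4 100.5  -0.   45.   -1.3] pos [617.2 126.6 101. ] w 0.626 t 22.2
top z [118.5 119.5 120.4] slope [-0.    -0.001] circle ((0.004319213796406984, -0.055286239832639694), 30.949440002441406)
held tin: top above TCP 18.4 offset ((-0.028542224317789078, 0.01702491007745266), 30.962194442749023) 14541
```

```bash
python3 -m crank '[{"tx":0,"ty":0,"tz":0,"yaw":0,"jaw":40},{"tx":0,"ty":0,"tz":0,"yaw":0,"jaw":40},{"tx":0,"ty":0,"tz":0,"yaw":0,"jaw":40}]' 80
python3 -m crank '[{"tx":0,"ty":0,"tz":-0.02,"yaw":0,"jaw":40},{"tx":0,"ty":0,"tz":-0.04,"yaw":0,"jaw":40},{"tx":0,"ty":0,"tz":-0.04,"yaw":0,"jaw":0},{"tx":0,"ty":0,"tz":0,"yaw":0,"jaw":0},{"tx":0,"ty":0,"tz":0,"yaw":0,"jaw":0}]' 80
python3 - <<'E'
from disp import *
top()
im,D=capture("top")
for r in regions_of("top","tin1"): print(round(r["confidence"],2),unproj("top",r["point"][::-1],z=20).round(1),im[r["region"]].mean(0).round())
go(580,-270,200,10.1)
E
```

```text
t: 22.65
tool_pos: [616.8, 126.6, 100.7]
orientation: [[-0.177, 0.984, -0.001], [0.984, 0.177, -0.0], [0.0, -0.001, -1.0]]
wrist_force: [0.3, 0.6, 0.7]
width: 0.842
finger_force: 0.0
t: 23.15
tool_pos: [617.5, 126.7, 201.7]
orientation: [[-0.177, 0.984, 0.002], [0.984, 0.177, 0.0], [-0.0, 0.002, -1.0]]
wrist_force: [0.3, 0.1, 0.4]
width: 1.002
finger_force: 0.0
top z [124.  125.  126.1] slope [-0.022 -0.096] circle ((-0.09418680518865585, 0.047920115292072296), 30.946300506591797)
0.93 [ 370.6 -260.2   20. ] [212. 223. 107.]
0.64 [ 543.6 -383.7   20. ] [ 67.  73. 222.]
0.62 [ 581.4 -267.3   20. ] [225. 224. 220.]
tool shift mm [-3.838e+02 -1.057e+02 -2.000e-01] yaw 0.07 q [ 8.8 27.7 96.1 -0.  56.3 -1.3] pos [616.3 126.4 199.6] w 1.002 t 23.3
```

Tin 2 is caught as well (top at 125 mm). The third tin is near (581,-270).

```bash
python3 -m crank '[{"tx":-0.048,"ty":-0.0132,"tz":0,"yaw":0,"jaw":0},{"tx":-0.048,"ty":-0.0132,"tz":0,"yaw":0,"jaw":0},{"tx":-0.048,"ty":-0.0132,"tz":0,"yaw":0,"jaw":0},{"tx":-0.048,"ty":-0.0132,"tz":0,"yaw":0,"jaw":0},{"tx":-0.048,"ty":-0.0132,"tz":0,"yaw":0,"jaw":0}]' 80 >/dev/null
python3 -m crank '[{"tx":-0.048,"ty":-0.0132,"tz":0,"yaw":0,"jaw":0},{"tx":-0.048,"ty":-0.0132,"tz":0,"yaw":0,"jaw":0},{"tx":-0.048,"ty":-0.0132,"tz":0,"yaw":0,"jaw":0},{"tx":0,"ty":0,"tz":0.045,"yaw":0,"jaw":0},{"tx":0,"ty":0,"tz":0.045,"yaw":0,"jaw":0}]' 80 >/dev/null
python3 -m crank '[{"tx":0,"ty":0,"tz":0.01,"yaw":0,"jaw":0},{"tx":0,"ty":0,"tz":0,"yaw":0,"jaw":0},{"tx":0,"ty":0,"tz":0,"yaw":0,"jaw":0},{"tx":0,"ty":0,"tz":0,"yaw":0,"jaw":0}]' 80
python3 -c "
from h import *
look(20,'pics/w7.png');go(580,-270,1,10.1)"
```

```text
t: 24.7
tool_pos: [582.3, -270.3, 102.8]
orientation: [[-0.177, 0.984, 0.003], [0.984, 0.177, -0.001], [-0.002, 0.002, -1.0]]
wrist_force: [-0.2, -0.8, 1.9]
width: 1.0
finger_force: 0.0
0.92 [ 581.3 -272.3] rad 28.1 mean [ 581.  -271.1] bgr [238. 238. 231.] shift [-1.9 -1.3]
0.9 [ 379.3 -264.4] rad 27.5 mean [ 389.2 -263.5] bgr [153. 165.  36.] shift [  41.7 -198.8]
tool shift mm [  0.7  -2.1 101.6] yaw 0.09 q [-27.6  35.   99.   -0.   45.9 -37.8] pos [ 582.  -270.2  102.6] w 1.003 t 24.8
```

```bash
python3 -m crank '[{"tx":-0.002,"ty":-0.0015,"tz":0.04,"yaw":0,"jaw":0},{"tx":0,"ty":0,"tz":0.035,"yaw":0,"jaw":0},{"tx":0,"ty":0,"tz":0.02,"yaw":0,"jaw":0},{"tx":0,"ty":0,"tz":0.006,"yaw":0,"jaw":50},{"tx":0,"ty":0,"tz":0,"yaw":0,"jaw":60}]' 80
python3 -m crank '[{"tx":0,"ty":0,"tz":0,"yaw":0,"jaw":120},{"tx":0,"ty":0,"tz":0,"yaw":0,"jaw":255},{"tx":0,"ty":0,"tz":0,"yaw":0,"jaw":255},{"tx":0,"ty":0,"tz":0,"yaw":0,"jaw":255},{"tx":0,"ty":0,"tz":0,"yaw":0,"jaw":255}]' 80
python3 -c "
from h import *
go(*D2W(0,0),195,10.1)"
```

```text
t: 25.3
tool_pos: [580.0, -272.2, 0.0]
orientation: [[-0.177, 0.984, -0.0], [0.984, 0.177, 0.0], [0.0, -0.0, -1.0]]
wrist_force: [0.8, 0.1, 0.1]
width: 0.765
finger_force: 0.0
t: 25.8
tool_pos: [580.9, -272.8, 1.9]
orientation: [[-0.177, 0.984, 0.002], [0.984, 0.177, -0.001], [-0.002, 0.002, -1.0]]
wrist_force: [-1.6, 1.0, 8.1]
width: 0.621
finger_force: 83.9
tool shift mm [ 385.8  106.4 -193.5] yaw 0.07 q [-27.9  43.  101.3  -0.   35.5 -38. ] pos [ 580.9 -272.8    1.9] w 0.621 t 25.8
```

```bash
python3 -m crank '[{"tx":0,"ty":0,"tz":-0.02,"yaw":0,"jaw":255},{"tx":0,"ty":0,"tz":-0.04,"yaw":0,"jaw":255},{"tx":0,"ty":0,"tz":-0.045,"yaw":0,"jaw":255},{"tx":0,"ty":0,"tz":-0.045,"yaw":0,"jaw":255},{"tx":0,"ty":0,"tz":-0.045,"yaw":0,"jaw":255}]' 80 >/dev/null
python3 -m crank '[{"tx":0.048,"ty":0.0132,"tz":0,"yaw":0,"jaw":255},{"tx":0.048,"ty":0.0132,"tz":0,"yaw":0,"jaw":255},{"tx":0.048,"ty":0.0132,"tz":0,"yaw":0,"jaw":255},{"tx":0.048,"ty":0.0132,"tz":0,"yaw":0,"jaw":255},{"tx":0.048,"ty":0.0132,"tz":0,"yaw":0,"jaw":255}]' 80 >/dev/null
python3 -m crank '[{"tx":0.048,"ty":0.0132,"tz":0,"yaw":0,"jaw":255},{"tx":0.048,"ty":0.0132,"tz":0,"yaw":0,"jaw":255},{"tx":0.048,"ty":0.0132,"tz":0,"yaw":0,"jaw":255},{"tx":0,"ty":0,"tz":0,"yaw":0,"jaw":255},{"tx":0,"ty":0,"tz":0,"yaw":0,"jaw":255}]' 80 >/dev/null
python3 -m crank '[{"tx":0,"ty":0,"tz":0,"yaw":0,"jaw":255},{"tx":0,"ty":0,"tz":0,"yaw":0,"jaw":255},{"tx":0,"ty":0,"tz":0,"yaw":0,"jaw":255},{"tx":0,"ty":0,"tz":0,"yaw":0,"jaw":255}]' 80
python3 - <<'E'
from disp import *
go(*D2W(0,0),155,10.1);held()
E
```

```text
t: 27.7
tool_pos: [616.1, 123.5, 194.9]
orientation: [[-0.175, 0.985, 0.0], [0.985, 0.175, -0.0], [-0.0, 0.0, -1.0]]
wrist_force: [0.1, 0.4, -1.3]
width: 0.626
finger_force: 83.9
tool shift mm [ 2.3  1.3 39.9] yaw -0.0 q [ 8.6 27.9 96.6 -0.  55.5 -1.5] pos [616.1 123.5 194.9] w 0.626 t 27.7
held tin: top above TCP 17.7 offset ((1.0533206462860107, 0.032162509858608246), 30.61722183227539) 15551
```

```bash
python3 -m crank '[{"tx":0.002,"ty":0.001,"tz":0.02,"yaw":0,"jaw":255},{"tx":0,"ty":0,"tz":0.02,"yaw":0,"jaw":255},{"tx":0,"ty":0,"tz":0,"yaw":0,"jaw":255},{"tx":0,"ty":0,"tz":0,"yaw":0,"jaw":255}]' 80
python3 -c "
from h import *
go(*D2W(0,0),102,10.1)"
```

```text
t: 28.15
tool_pos: [616.6, 126.3, 154.9]
orientation: [[-0.176, 0.984, -0.001], [0.984, 0.176, -0.0], [-0.0, -0.001, -1.0]]
wrist_force: [-0.3, -1.0, -0.5]
width: 0.624
finger_force: 84.0
tool shift mm [-0.3  0.4 52.9] yaw 0.05 q [ 8.8 30.5 98.4 -0.  51.1 -1.3] pos [616.6 126.3 154.9] w 0.624 t 28.1
```

```bash
python3 -m crank '[{"tx":0,"ty":0,"tz":0.015,"yaw":0,"jaw":255},{"tx":0,"ty":0,"tz":0.01,"yaw":0,"jaw":255},{"tx":0,"ty":0,"tz":0.01,"yaw":0,"jaw":255},{"tx":0,"ty":0,"tz":0.01,"yaw":0,"jaw":255},{"tx":0,"ty":0,"tz":0.005,"yaw":0,"jaw":255}]' 80
python3 -m crank '[{"tx":0,"ty":0,"tz":0.003,"yaw":0,"jaw":255},{"tx":0,"ty":0,"tz":0,"yaw":0,"jaw":255},{"tx":0,"ty":0,"tz":0,"yaw":0,"jaw":255}]' 80
python3 - <<'E'
from disp import *
go(*D2W(0,0),102,10.1)
top()
E
```

```text
t: 28.65
tool_pos: [616.9, 126.5, 104.2]
orientation: [[-0.177, 0.984, 0.001], [0.984, 0.177, 0.0], [-0.0, 0.001, -1.0]]
wrist_force: [1.8, -0.2, 4.9]
width: 0.621
finger_force: 84.4
t: 28.95
tool_pos: [616.8, 126.5, 102.1]
orientation: [[-0.177, 0.984, 0.0], [0.984, 0.177, 0.0], [-0.0, 0.0, -1.0]]
wrist_force: [1.4, 0.3, 3.9]
width: 0.623
finger_force: 84.4
tool shift mm [-0.5  0.1  0.1] yaw 0.07 q [  8.8  34.3 100.6  -0.   45.1  -1.3] pos [616.8 126.5 102.1] w 0.623 t 28.9
top z [118.9 119.9 120.8] slope [ 0. -0.] circle ((-0.0013514133170247078, -0.02543991059064865), 30.976587295532227)
```

Top at 120 mm. Release, retreat and survey.

```bash
python3 -m crank '[{"tx":0,"ty":0,"tz":0,"yaw":0,"jaw":40},{"tx":0,"ty":0,"tz":0,"yaw":0,"jaw":40},{"tx":0,"ty":0,"tz":0,"yaw":0,"jaw":40}]' 80
python3 -m crank '[{"tx":0,"ty":0,"tz":-0.02,"yaw":0,"jaw":40},{"tx":0,"ty":0,"tz":-0.04,"yaw":0,"jaw":40},{"tx":0,"ty":0,"tz":-0.04,"yaw":0,"jaw":0},{"tx":0,"ty":0,"tz":0,"yaw":0,"jaw":0},{"tx":0,"ty":0,"tz":0,"yaw":0,"jaw":0}]' 80
python3 - <<'E'
from disp import *
top()
im,D=capture("top");cv2.imwrite("pics/top8.png",im)
for r in regions_of("top","tin1"): print(round(r["confidence"],2),unproj("top",r["point"][::-1],z=20).round(1),im[r["region"]].mean(0).round())
im,D=capture("scene");cv2.imwrite("pics/scene8.png",im)
for r in regions_of("scene","tin1"): print(round(r["confidence"],2),unproj("scene",r["point"][::-1],z=20).round(1),im[r["region"]].mean(0).round())
r=regions_of("scene","rod")[0];P=cloud("scene",D,r["region"]);print(r["confidence"],unproj("scene",r["point"][::-1],z=7),cv2.minAreaRect(P[:,:2].astype(np.float32)))
go(585,-92,110,10.1)
E
```

```text
t: 29.3
tool_pos: [616.3, 126.5, 101.7]
orientation: [[-0.177, 0.984, -0.001], [0.984, 0.177, -0.0], [0.0, -0.001, -1.0]]
wrist_force: [-0.2, -0.5, -0.6]
width: 0.847
finger_force: 0.0
t: 29.8
tool_pos: [617.0, 126.6, 202.7]
orientation: [[-0.177, 0.984, 0.002], [0.984, 0.177, 0.0], [-0.0, 0.002, -1.0]]
wrist_force: [-0.3, 0.3, 0.1]
width: 1.001
finger_force: 0.0
top z [124.  125.  126.1] slope [-0.001  0.   ] circle ((-0.06620807200670242, 0.049503229558467865), 30.93797492980957)
0.83 [ 378.4 -267.9   20. ] [210. 221. 108.]
0.69 [ 549.2 -387.3   20. ] [ 68.  73. 225.]
0.79 [544.1 112.   20. ] [201. 204. 199.]
0.68 [ 380.6 -258.7   20. ] [144. 161.  59.]
0.62 [ 559.4 -370.2   20. ] [ 42.  50. 194.]
0.6 [601.3 121.7  20. ] [109. 114. 113.]
0.49 [588.3 117.7  20. ] [113. 118. 116.]
0.76 [571.21397735 -48.49208122   7.        ] ((573.0653686523438, -32.863670349121094), (16.380992889404297, 151.39212036132812), 12.026860237121582)
tool shift mm [-209.5  -69.    90.8] yaw 0.07 q [ 8.8 27.6 96.1 -0.  56.4 -1.3] pos [616.1 126.4 200.7] w 0.997 t 30.1
```

View pics/scene8.png

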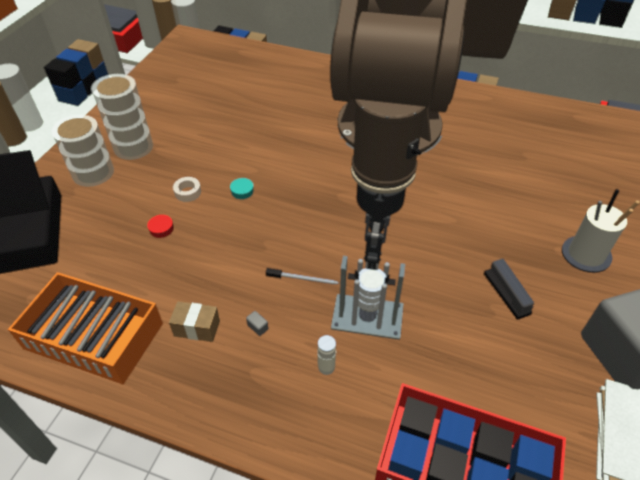

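The scene picture shows three tins stacked in the dispenser at px (370,290) and no bright tins left on the counter. The rod lies at px (275,272)–(335,283). Next I'll fetch it.

```bash
python3 -m crank '[{"tx":-0.042,"ty":-0.014,"tz":0,"yaw":0,"jaw":0},{"tx":-0.042,"ty":-0.014,"tz":0,"yaw":0,"jaw":0},{"tx":-0.042,"ty":-0.014,"tz":0,"yaw":0,"jaw":0},{"tx":-0.042,"ty":-0.014,"tz":0,"yaw":0,"jaw":0},{"tx":-0.042,"ty":-0.014,"tz":0,"yaw":0,"jaw":0}]' 60 >/dev/null
python3 -m crank '[{"tx":0,"ty":0,"tz":0.045,"yaw":0,"jaw":0},{"tx":0,"ty":0,"tz":0.045,"yaw":0,"jaw":0},{"tx":0,"ty":0,"tz":0,"yaw":0,"jaw":0},{"tx":0,"ty":0,"tz":0,"yaw":0,"jaw":0},{"tx":0,"ty":0,"tz":0,"yaw":0,"jaw":0}]' 60
python3 -m crank '[{"tx":0,"ty":0,"tz":0,"yaw":0,"jaw":0},{"tx":0,"ty":0,"tz":0,"yaw":0,"jaw":0}]' 60 >/dev/null
cat > rod.py <<'E'
from h import *
def rod(zlo,zhi):
    i=camera_info("wrist");s=read_state();im,D=capture("wrist")
    reg=[r for r in regions_of("wrist","rod") if r["confidence"]>.3]
    r=reg[0];P=cloud("wrist",D,r["region"],i);b=im[r["region"]&(D>0)].mean(1)
    P,b=P[(P[:,2]>zlo)&(P[:,2]<zhi)],b[(P[:,2]>zlo)&(P[:,2]<zhi)]
    T=lambda q:(q-s["tool_pos"])@s["orientation"]
    g=T(P[b<70]);st=T(P[b>110])
    print(r["confidence"],len(g),len(st),"grip rect (tool)",cv2.minAreaRect(g[:,:2].astype(np.float32)) if len(g)>5 else 0,"gz",g[:,2].min() if len(g) else 0)
    if len(st)>5:
        v=cv2.fitLine(st[:,:2].astype(np.float32),cv2.DIST_HUBER,0,.01,.01).ravel();v[:2]*=np.sign(v[0])
        print("shaft dir (tool) deg",np.rad2deg(np.arctan2(v[1],v[0])).round(2),"y at x=0",(v[3]-v[2]*v[1]/v[0]).round(1),"x range",st[:,0].min().round(1),st[:,0].max().round(1))
        k=np.polyfit(st[:,0],st[:,2],1);print("z(tool) fit slope/at0",k.round(3))
E
python3 - <<'E'
from rod import *
rod(-3,22);go(585,-92,3,10.1)
E
```

```text
t: 31.1
tool_pos: [586.1, -92.5, 113.7]
orientation: [[-0.177, 0.984, 0.002], [0.984, 0.177, -0.0], [-0.001, 0.002, -1.0]]
wrist_force: [0.5, 0.2, 0.2]
width: 1.0
finger_force: 0.0
0.98 488 2446 grip rect (tool) ((2.0283145904541016, -2.2960667610168457), (12.799242973327637, 33.643516540527344), 89.95299530029297) gz 97.97415021904047
shaft dir (tool) deg 0.07 y at x=0 -2.5 x range 18.2 139.4
z(tool) fit slope/at0 [2.80000e-02 1.03293e+02]
tool shift mm [  0.6  -0.4 109.8] yaw 0.09 q [-11.9  31.  105.3  -0.   43.5 -22.1] pos [585.3 -92.5 112.8] w 0.999 t 31.4
```

```bash
python3 -m crank '[{"tx":-0.001,"ty":-0.0025,"tz":0.045,"yaw":0,"jaw":100},{"tx":0,"ty":0,"tz":0.04,"yaw":0,"jaw":150},{"tx":0,"ty":0,"tz":0.02,"yaw":0,"jaw":150},{"tx":0,"ty":0,"tz":0.005,"yaw":0,"jaw":150},{"tx":0,"ty":0,"tz":0,"yaw":0,"jaw":150}]' 60
python3 -m crank '[{"tx":0,"ty":0,"tz":0,"yaw":0,"jaw":255},{"tx":0,"ty":0,"tz":0,"yaw":0,"jaw":255},{"tx":0,"ty":0,"tz":0,"yaw":0,"jaw":255},{"tx":0,"ty":0,"tz":0,"yaw":0,"jaw":255}]' 60
python3 -c "
from h import *
go(*D2W(0,-76-165),142,10.1)"
```

```text
t: 31.9
tool_pos: [582.4, -93.9, 1.7]
orientation: [[-0.177, 0.984, -0.001], [0.984, 0.177, 0.0], [0.0, -0.001, -1.0]]
wrist_force: [-0.1, 0.2, 0.5]
width: 0.412
finger_force: 0.0
t: 32.3
tool_pos: [583.6, -94.2, 3.2]
orientation: [[-0.176, 0.984, 0.002], [0.984, 0.176, -0.001], [-0.001, 0.002, -1.0]]
wrist_force: [0.1, -1.0, 8.1]
width: 0.139
finger_force: 61.1
tool shift mm [ -30.3   71.8 -138.6] yaw 0.07 q [-12.1  40.4 108.4  -0.   31.1 -22.3] pos [583.6 -94.2   3.2] w 0.139 t 32.3
```

```bash
python3 -m crank '[{"tx":0,"ty":0,"tz":-0.02,"yaw":0,"jaw":255},{"tx":0,"ty":0,"tz":-0.04,"yaw":0,"jaw":255},{"tx":0,"ty":0,"tz":-0.04,"yaw":0,"jaw":255},{"tx":0,"ty":0,"tz":-0.042,"yaw":0,"jaw":255},{"tx":-0.03,"ty":0,"tz":0,"yaw":0,"jaw":255}]' 60 >/dev/null
python3 -m crank '[{"tx":0,"ty":0.03,"tz":0,"yaw":0,"jaw":255},{"tx":0,"ty":0.03,"tz":0,"yaw":0,"jaw":255},{"tx":0,"ty":0.012,"tz":0,"yaw":0,"jaw":255},{"tx":0,"ty":0,"tz":0,"yaw":0,"jaw":255},{"tx":0,"ty":0,"tz":0,"yaw":0,"jaw":255}]' 60 >/dev/null
python3 -m crank '[{"tx":0,"ty":0,"tz":0,"yaw":0,"jaw":255},{"tx":0,"ty":0,"tz":0,"yaw":0,"jaw":255},{"tx":0,"ty":0,"tz":0,"yaw":0,"jaw":255}]' 60
cat > lug.py <<'E'
from rod import *
rod(130,175)
i=camera_info("wrist");s=read_state();im,D=capture("wrist");cv2.imwrite("pics/w9.png",im)
P=cloud("wrist",D,np.ones(D.shape,bool),i);T=(P-s["tool_pos"])@s["orientation"]
Q=T[(abs(P[:,2]-164)<3)&(np.hypot(*(P[:,:2]-C).T)<75)]
L=(P[(abs(P[:,2]-164)<3)]);
m=Q[:,0]<Q[:,0].min()+12
print("lugs tool y",np.percentile(Q[:,1],[1,99]).round(1),"x",np.percentile(Q[:,0],[1,99]).round(1),"top z(tool)",np.median(Q[:,2]))
m=Q[:,0]<Q[:,0].min()+14;print("near y",np.percentile(Q[m,1],[1,99]).round(1),"topz",np.median(Q[m,2]));print("far y",np.percentile(Q[~m,1],[1,99]).round(1))
go(*D2W(0,-241),145,10.1)
E
python3 lug.py
```

```text
t: 33.6
tool_pos: [658.2, -110.9, 144.0]
orientation: [[-0.176, 0.984, -0.0], [0.984, 0.176, 0.0], [0.0, -0.0, -1.0]]
wrist_force: [-0.3, -0.3, 0.3]
width: 0.141
finger_force: 60.0
0.84 2748 5918 grip rect (tool) ((3.233945846557617, -0.2941713333129883), (34.55027389526367, 13.680953979492188), 1.1683743000030518) gz -12.346858915918707
shaft dir (tool) deg 0.01 y at x=0 -0.1 x range 19.4 113.0
z(tool) fit slope/at0 [ 0.027 -6.501]Traceback (most recent call last):
  File "lug.py", line 7, in <module>
    m=Q[:,0]<Q[:,0].min()+12
             ~~~~~~~~~~^^
    return umr_minimum(a, axis, None, out, keepdims, initial, where)
ValueError: zero-size array to reduction operation minimum which has no identity
```

View pics/w9.png

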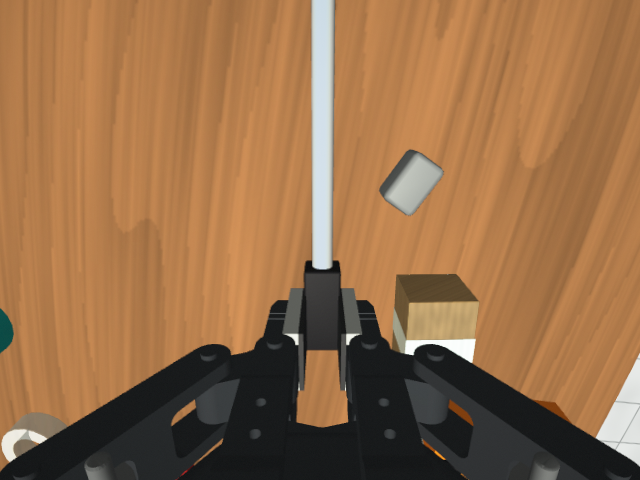

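The rod is held straight: shaft yaw 0.01°, dip about 1.5°, grip at px (322,305). I'll raise to TCP z≈150, move ty +1.5 mm, and bring the tip just before the near hole to check.

```bash
python3 -m crank '[{"tx":0.01,"ty":0.0015,"tz":-0.006,"yaw":0,"jaw":255},{"tx":0.015,"ty":0,"tz":0,"yaw":0,"jaw":255},{"tx":0.01,"ty":0,"tz":0,"yaw":0,"jaw":255},{"tx":0,"ty":0,"tz":0,"yaw":0,"jaw":255},{"tx":0,"ty":0,"tz":0,"yaw":0,"jaw":255}]' 60
python3 -m crank '[{"tx":0,"ty":0,"tz":0,"yaw":0,"jaw":255},{"tx":0,"ty":0,"tz":0,"yaw":0,"jaw":255},{"tx":0,"ty":0,"tz":0,"yaw":0,"jaw":255}]' 60 >/dev/null
cat > chk.py <<'E'
from rod import *
s=read_state();d=s["tool_pos"][:2]-C;print("TCP in disp",(d@ex).round(1),(d@ey).round(1),"z",s["tool_pos"][2].round(1),"F",s["wrist_force"].round(1),"w",round(s["width"],3),"t",s["t"])
im,D=capture("scene")
for q in("rod_tip","hole_near","hole_far"):
    for r in tip_of("scene",q)[:1]:
        w=unproj("scene",r["point"][::-1],z=150);d=w[:2]-C
        print(q,round(r["confidence"],2),np.round(r["point"],1),"disp@z150",(d@ex).round(1),(d@ey).round(1))
cv2.imwrite("pics/s10.png",cv2.resize(im[220:370,260:460],(800,600),interpolation=cv2.INTER_CUBIC))
E
python3 chk.py
```

```text
t: 34.25
tool_pos: [653.9, -75.5, 149.8]
orientation: [[-0.178, 0.984, 0.0], [0.984, 0.178, -0.0], [-0.0, -0.0, -1.0]]
wrist_force: [0.4, -0.6, 0.0]
width: 0.138
finger_force: 60.0
TCP in disp 0.9 -205.8 z 149.7 F [ 0.3  0.9 -0.5] w 0.138 t 34.55
rod_tip 0.83 [264.6 335.1] disp@z150 -1.9 -66.9
hole_far 0.81 [275.9 399.1] disp@z150 3.8 49.9
```

View pics/s10.png

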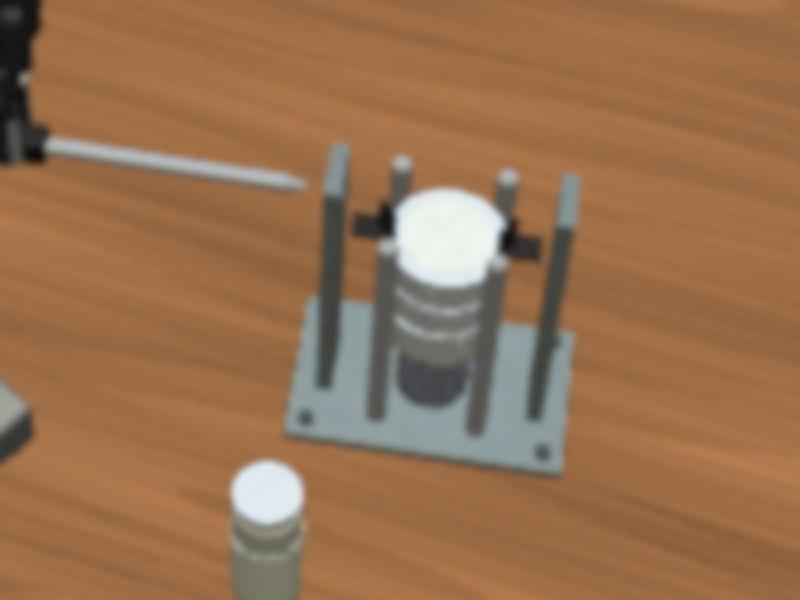

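The tip at crop px (303,184) points at the near lug (340,170). I'll advance slowly and watch the force.

```bash
python3 -m crank '[{"tx":0.005,"ty":-0.0005,"tz":0,"yaw":0,"jaw":255},{"tx":0.005,"ty":0,"tz":0,"yaw":0,"jaw":255},{"tx":0.005,"ty":0,"tz":0,"yaw":0,"jaw":255},{"tx":0,"ty":0,"tz":0,"yaw":0,"jaw":255}]' 60
python3 -m crank '[{"tx":0.005,"ty":0,"tz":0,"yaw":0,"jaw":255},{"tx":0.005,"ty":0,"tz":0,"yaw":0,"jaw":255},{"tx":0,"ty":0,"tz":0,"yaw":0,"jaw":255}]' 60
python3 chk.py
```

```text
t: 35.15
tool_pos: [650.7, -60.5, 149.8]
orientation: [[-0.177, 0.984, -0.0], [0.984, 0.177, 0.0], [0.0, -0.0, -1.0]]
wrist_force: [-0.1, -0.3, -0.5]
width: 0.143
finger_force: 60.0
t: 35.45
tool_pos: [648.9, -50.9, 149.8]
orientation: [[-0.177, 0.984, -0.0], [0.984, 0.177, 0.0], [0.0, -0.0, -1.0]]
wrist_force: [-0.2, 0.1, -0.4]
width: 0.14
finger_force: 60.0
TCP in disp 0.4 -179.7 z 149.8 F [-0.2  0.1 -0.4] w 0.14 t 35.45
rod_tip 0.71 [266.1 354.2] disp@z150 -4.5 -32.1
hole_near 0.81 [265.7 340.2] disp@z150 -1.0 -57.3
hole_far 0.78 [277.4 401.8] disp@z150 6.4 54.9
```

The tip is through the near lug without force. Continuing.

```bash
python3 -m crank '[{"tx":0.015,"ty":0,"tz":0,"yaw":0,"jaw":255},{"tx":0.015,"ty":0,"tz":0,"yaw":0,"jaw":255},{"tx":0.015,"ty":0,"tz":0.0005,"yaw":0,"jaw":255},{"tx":0.015,"ty":0,"tz":0.0005,"yaw":0,"jaw":255},{"tx":0.01,"ty":0,"tz":0,"yaw":0,"jaw":255}]' 60
python3 -m crank '[{"tx":0.005,"ty":0,"tz":0,"yaw":0,"jaw":255},{"tx":0.005,"ty":0,"tz":0,"yaw":0,"jaw":255},{"tx":0,"ty":0,"tz":0,"yaw":0,"jaw":255}]' 60
python3 chk.py
```

```text
t: 36.15
tool_pos: [636.2, 19.3, 148.7]
orientation: [[-0.178, 0.984, -0.0], [0.984, 0.178, 0.0], [0.0, -0.0, -1.0]]
wrist_force: [-0.2, 1.0, -0.5]
width: 0.143
finger_force: 60.0
t: 36.45
tool_pos: [634.9, 27.6, 148.8]
orientation: [[-0.177, 0.984, 0.0], [0.984, 0.177, -0.0], [-0.0, 0.0, -1.0]]
wrist_force: [-0.9, -0.8, -0.2]
width: 0.145
finger_force: 60.0
TCP in disp 0.4 -100.1 z 148.8 F [-0.9 -0.8 -0.2] w 0.145 t 36.45
rod_tip 0.77 [274.1 396.1] disp@z150 0.7 44.3
hole_near 0.89 [264. 342.] disp@z150 -5.5 -54.7
hole_far 0.81 [276.3 401.1] disp@z150 4.1 53.5
```

```bash
python3 -m crank '[{"tx":0.005,"ty":0,"tz":0,"yaw":0,"jaw":255},{"tx":0.005,"ty":0,"tz":0,"yaw":0,"jaw":255},{"tx":0.004,"ty":0,"tz":0,"yaw":0,"jaw":255},{"tx":0,"ty":0,"tz":0,"yaw":0,"jaw":255}]' 60
python3 -m crank '[{"tx":0.005,"ty":0,"tz":0.0005,"yaw":0,"jaw":255},{"tx":0.003,"ty":0,"tz":0.0005,"yaw":0,"jaw":255},{"tx":0,"ty":0,"tz":0,"yaw":0,"jaw":255}]' 60
python3 chk.py
```

```text
t: 37.05
tool_pos: [632.3, 41.6, 148.8]
orientation: [[-0.177, 0.984, -0.0], [0.984, 0.177, 0.0], [0.0, -0.0, -1.0]]
wrist_force: [0.9, 0.1, -0.1]
width: 0.147
finger_force: 60.0
t: 37.35
tool_pos: [630.9, 49.3, 147.7]
orientation: [[-0.177, 0.984, -0.0], [0.984, 0.177, 0.0], [0.0, -0.0, -1.0]]
wrist_force: [0.3, 0.2, -1.4]
width: 0.14
finger_force: 60.0
TCP in disp 0.2 -77.9 z 147.7 F [ 0.3  0.2 -1.4] w 0.14 t 37.35
rod_tip 0.75 [275.6 408.1] disp@z150 0.4 65.6
hole_near 0.76 [268.6 340.4] disp@z150 5.6 -55.9
```

```bash
python3 -m crank '[{"tx":0.001,"ty":0,"tz":0,"yaw":0,"jaw":255},{"tx":0.001,"ty":0,"tz":0,"yaw":0,"jaw":255},{"tx":0,"ty":0,"tz":0,"yaw":0,"jaw":255},{"tx":0,"ty":0,"tz":0,"yaw":0,"jaw":255}]' 60
python3 -m crank '[{"tx":0.001,"ty":0,"tz":0,"yaw":0,"jaw":255},{"tx":0,"ty":0,"tz":0,"yaw":0,"jaw":255},{"tx":0,"ty":0,"tz":0,"yaw":0,"jaw":255}]' 60
python3 - <<'E'
from rod import *
rod(130,175)
s=read_state();d=s["tool_pos"][:2]-C;print("TCP disp",d@ex,d@ey)
E
```

```text
t: 37.95
tool_pos: [630.7, 50.8, 147.8]
orientation: [[-0.177, 0.984, -0.0], [0.984, 0.177, -0.0], [-0.0, -0.0, -1.0]]
wrist_force: [0.3, -0.3, -0.1]
width: 0.145
finger_force: 60.0
t: 38.25
tool_pos: [630.6, 51.6, 147.8]
orientation: [[-0.177, 0.984, 0.0], [0.984, 0.177, -0.0], [-0.0, 0.0, -1.0]]
wrist_force: [0.7, -3.5, -1.2]
width: 0.142
finger_force: 60.0
0.93 2236 5389 grip rect (tool) ((41.319114685058594, -0.671116828918457), (13.374913215637207, 110.55528259277344), 89.09541320800781) gz -12.318599489465674
shaft dir (tool) deg -0.03 y at x=0 0.0 x range 27.0 113.2
z(tool) fit slope/at0 [ 0.027 -6.567]
TCP disp 0.3431455159273532 -75.70693854263033
```

Contact in the push direction (-3.5 N) at origin y≈-72.5 mm, so the rod is home. Release and retreat upward.

```bash
python3 -m crank '[{"tx":0,"ty":0,"tz":0,"yaw":0,"jaw":180},{"tx":0,"ty":0,"tz":0,"yaw":0,"jaw":150},{"tx":0,"ty":0,"tz":0,"yaw":0,"jaw":150},{"tx":0,"ty":0,"tz":-0.02,"yaw":0,"jaw":150},{"tx":0,"ty":0,"tz":-0.03,"yaw":0,"jaw":100}]' 40
python3 -m crank '[{"tx":-0.02,"ty":0,"tz":-0.04,"yaw":0,"jaw":100},{"tx":-0.02,"ty":0,"tz":-0.04,"yaw":0,"jaw":0},{"tx":-0.02,"ty":0,"tz":0,"yaw":0,"jaw":0},{"tx":0,"ty":0,"tz":0,"yaw":0,"jaw":0},{"tx":0,"ty":0,"tz":0,"yaw":0,"jaw":0}]' 40
python3 chk.py
python3 - <<'E'
from disp import *
i=camera_info("wrist");im,D=capture("wrist");P=cloud("wrist",D,np.ones(D.shape,bool),i)
cv2.imwrite("pics/w11.png",im)
r=regions_of("wrist","rod")[0];m=r["region"]
Q=cloud("wrist",D,m,i);L=np.c_[(Q[:,:2]-C)@np.c_[ex,ey],Q[:,2]];L=L[(L[:,2]>140)&(L[:,2]<162)]
print(r["confidence"],"y range",np.percentile(L[:,1],[0,1,99,100]).round(1),"x med",np.median(L[:,0]).round(1))
for a,b in((-88,-60),(-45,45),(57,70)):
    q=L[(L[:,1]>a)&(L[:,1]<b)]
    if len(q): print(a,b,len(q),np.median(q,0).round(1),np.percentile(q[:,2],95).round(1))
E
```

```text
t: 38.85
tool_pos: [629.3, 51.9, 196.7]
orientation: [[-0.177, 0.984, -0.004], [0.984, 0.177, 0.0], [0.001, -0.003, -1.0]]
wrist_force: [0.6, 0.7, 0.9]
width: 0.565
finger_force: 0.0
t: 39.35
tool_pos: [640.8, -7.3, 277.5]
orientation: [[-0.176, 0.984, -0.001], [0.984, 0.176, 0.0], [0.0, -0.001, -1.0]]
wrist_force: [-0.5, -0.6, 0.3]
width: 1.006
finger_force: 0.0
TCP in disp 0.0 -135.4 z 277.5 F [-0.5 -0.6  0.3] w 1.006 t 39.35
rod_tip 0.88 [276.8 409.3] disp@z150 2.7 67.9
hole_near 0.86 [265.6 340.7] disp@z150 -1.4 -56.5
hole_far 0.6 [290.6 368.2] disp@z150 45.7 -0.6
0.97 y range [-90.  -89.3  11.   12.4] x med -0.1
-88 -60 895 [-1.000e-01 -7.370e+01  1.543e+02] 155.5
-45 45 1106 [  0.  -16.  150.7] 152.2
```

View pics/w11.png

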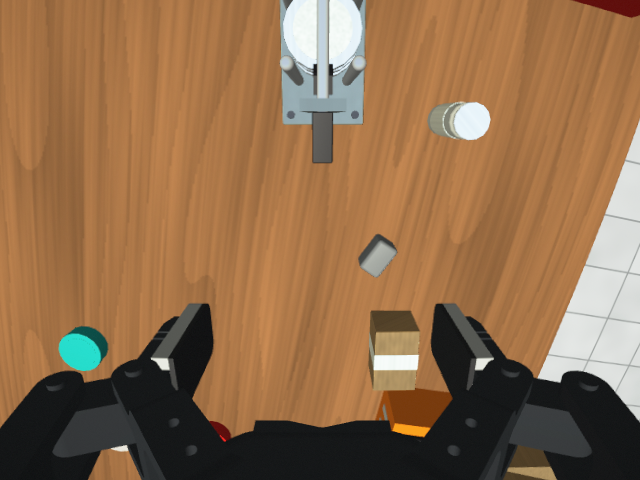

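View pics/s10.png

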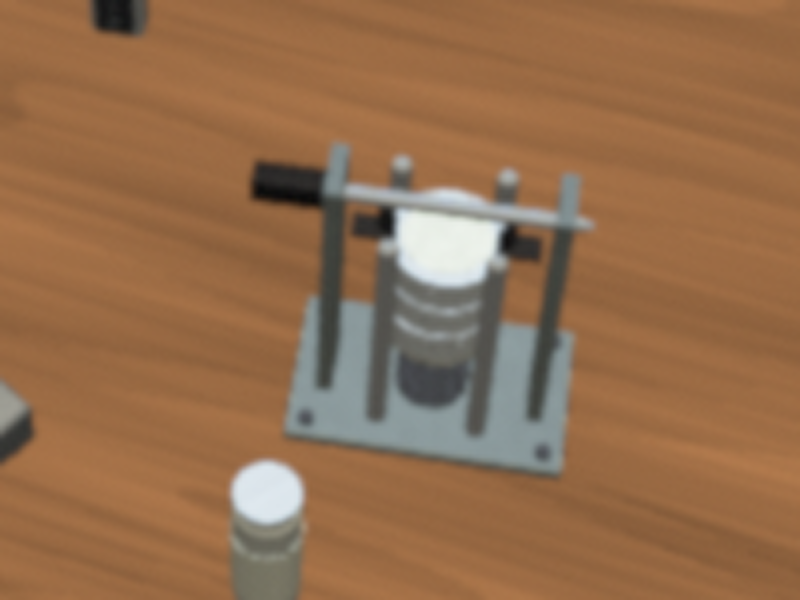

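The rod is through both lugs: the tip shows beyond the far lug at crop px (590,224) and the grip is flush against the near lug at (325,188). The three tins are held under the catches and the gripper is clear.

```bash
python3 -c "
from plant import ctrl
print(ctrl.hand_in())"
```

```text
the job is handed in; nothing more can be done
None
```

Job handed in, with no verdict shown: the three tins are held under the catches, the lock rod is fully home through both lugs, and I touched nothing else on the counter.

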